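Empty the tilting plaster pot

TASK

Clean out the tilting plaster pot. Its lock nut sits at the bottom of the deep bore beside the pot: with the T-handled socket key, back the nut off anticlockwise by a good 120 degrees, only then tip the pot forward by its bar right over, to its stop, so that the set lumps drop out, stand it fully upright again and tighten the nut clockwise back to its stop. At the end every lump, those from the pot and those lying about on the bench, must be in the green bowl, the bowl standing upright on the bench, the pot empty and upright, and the key standing fully home in its wooden rest; leave the two plaster rosettes where they lie.

Things in the scene. Friction and masses are not known exactly. Their poses are not given: they have to be found in the camera images.
- pot_stand: Grey stand of the tilting pot, fixed to the bench. Origin on the bench below the pot's pivot (pivot axis = stand y, at z 138 mm); x away from the robot, y left, z up. Base plate x 30..155, y +-75 mm, 12 thick; sloping tubes at y +-62 mm. In front of the pivot (x < 0) the bench is free for the bowl. Lock housing 68x68 mm, top at z 112, centred at x 65, y 160 mm.
- bore_mouth (a point): Centre of the mouth of the vertical bore in the lock housing, 112 mm above the bench. Bore 37 mm wide with a small chamfer, 88 mm deep (floor at z = 24 mm). On its floor sits a hexagon nut, 20 mm across flats: the hexagon ends 16 mm above the floor and a blunt cone tops it to 22 mm.
- lock_nut (a joint): Angle of the nut about its upright axis, rad. 0 = tight (stop), grows anticlockwise seen from above (loosening), stop at 2.6. At 0 two of the nut's six flats face along the stand's +x and -x. Turns stiffly (about 0.15 Nm) and stays where it is left.
- pot (a joint): Tilt of the pot about its pivot, rad: 0 = upright (stop), grows as it pours towards the front of the stand (its -x), stop at 2.3. Friction (about 0.4 Nm) holds it wherever it is left. At 2.0 to 2.3 lumps slide out over the front rim and drop about 50 to 90 mm in front of the pivot; the bowl catches them when its centre is 55 to 75 mm in front.
- pot_bar (a point): Middle of the pot's bar handle: round bar 12 mm thick along stand y, 64 mm free between its arms. Upright it is 137 mm behind (+x) and 45 mm above the pivot, 40 mm behind the pot wall, 25 mm above the rim. Tipping swings it up over the top on a 144 mm radius about the pivot axis and down in front. Pinched from above across its thickness it turns between the fingers.
- pot_floor (a point): Centre of the pot's inner floor (moves with the pot). The pot is a round steel vessel, outside 100 mm across at the rim and 75 mm high, wall 4 mm, with its rim 158 mm above the bench and its front rim 3 mm in front of the pivot.
- socket_key: Steel T-handled socket key, 172 mm long, 0.25 kg. Origin at the centre of the foot of its socket, z up along the shaft, x along the crossbar. The socket is 33 mm across corners, with a hexagon hole 22 mm across flats and 24 mm deep; two of the flats face +x and -x. It slips over the nut with about 12 degrees of play to either side, and is fully on when its foot stands on the bore floor.
- key_bar (a point): Middle of the key's crossbar, 163 mm above its foot; the bar is 96 mm long (key x), 16 mm wide (key y), 18 mm high, the shaft below it 16 mm thick.
- key_rest: Wooden key rest, fixed to the bench at the left: 62x62 mm block on a 90x90 mm foot, top 68 mm above the bench. Origin on the bench below the centre of its hole.
- rest_mouth (a point): Centre of the mouth of the hole in the key rest, 68 mm up. The hole is 37 mm wide with a small chamfer and 60 mm deep; its floor is 8 mm above the bench. The key stands in it upright, socket down.
- bowl: Green rubber mixing bowl, loose, 138x133 mm over the rim, 78 mm high, base about 72 mm across, 0.24 kg; it flares from base to rim and can be pinched by its wall from above (60 mm up, the wall's middle is about 56 mm from the axis). Origin at the centre of its underside.
- rosette_a: Cast plaster rosette, 100x92x19 mm, lying on the bench at the left; a bystander.
- rosette_b: Cast plaster rosette, 73x73x19 mm, lying on the bench at the right; a bystander.
- pot_lump_0: Lump of set plaster, about 24x26x22 mm, 30 g, starts in the pot; origin at the centre of the face it first lies on. May be absent.
- pot_lump_1: Lump of set plaster, about 26x23x24 mm, 30 g, starts in the pot; origin at the centre of the face it first lies on. May be absent.
- pot_lump_2: Lump of set plaster, about 25x25x26 mm, 30 g, starts in the pot; origin at the centre of the face it first lies on. May be absent.
- bench_lump_0: Lump of set plaster, about 26x28x24 mm, 30 g, starts on the bench; origin at the centre of the face it first lies on. May be absent.
- bench_lump_1: Lump of set plaster, about 30x25x26 mm, 30 g, starts on the bench; origin at the centre of the face it first lies on. May be absent.
- bench_lump_2: Lump of set plaster, about 24x28x25 mm, 30 g, starts on the bench; origin at the centre of the face it first lies on. May be absent.
Mind the look-alikes: they are no part of the job. What is meant by the socket_key is not red, and is the smaller of those in its own colour.

How it is judged:
By the outcome, as a careful person would: the job done as asked, in the order asked, and still so for the second after the job is handed in, with the robot touching nothing.
Of pot_lump_0, pot_lump_1, pot_lump_2 only 2 to 3 are there at a start; the rules pass over those that are not, and their reading is None.
Of bench_lump_0, bench_lump_1, bench_lump_2 only 1 to 3 are there at a start; the rules pass over those that are not, and their reading is None.
At some moment in a run one of bowl, bench_lump_0, bench_lump_1, bench_lump_2 may be knocked a few centimetres aside while the robot is not near it.
It also fails if it takes over 210 s, if anything falls off the work surface, if the arm or the gripper's body presses on something with over 40 N, if the wrist force passes 120 N, or if a joint passes its speed limit or range.

ROBOT

A 6-joint arm with a two-finger parallel gripper is mounted at the origin on a cart in front of the work surface, level with it; the furniture and walls round the work are solid. World frame = base frame: x ahead of the robot, y to its left, z up, the work surface at z = 0. Lengths are in m, angles in rad, forces in N, time in s.
With the tool pointing down it reaches from about 0.35 to 0.775 m from the base axis. Payload 7.3 kg.
Tool frame: the origin (TCP) lies at the very end of the fingers, on their centre line; the grasp point (between the pads) lies 19 mm behind it (robot.hold_point_z is the distance from the TCP to the grasp point, in m); z points along the fingers, y is the direction in which the jaws open and shut (so a half turn about z gives the same grasp; the last joint's range is limited). The gripper opens to 92 mm and grips with 3 to 60 N. Pads are 19 mm wide; open, the fingers measure 130 mm over their backs; the gripper's body (75 mm by 190 mm) begins 47 mm behind the grasp point.
Start: joints at [1.007, 0.342, 1.524, -0, 1.275, -0.146], TCP at [0.213, 0.48, 0.227] pointing down, gripper open.
Joint ranges: [-2.53, 2.53], [-0.77, 2.02], [0.04, 2.7], [-1, 4.14], [0.28, 2.66], [-3.11, 3.11]. Speed limits (rad/s): [2.57, 2.57, 3.14, 3.14, 3.14, 3.14].

INTERFACE

Orientations are given as [roll, pitch, yaw] about the fixed x, y, z axes, in that order (R = Rz(yaw) Ry(pitch) Rx(roll)).
In Python, from cell import monitor, viewer, robot gives the robot as it stands.
- The arm moves only by the tool move_arm, never from a script. Its argument "deltas" is a list of rows, each an object of numbers: "x", "y", "z": the shift along the tool's x, y, z in m; "wx", "wy", "wz": the turn, a rotation vector about the tool's x, y, z in degrees; "hand": the opening, from 0 (shut) to 1 (fully open). In form: [{"x": .., "y": .., "z": .., "wx": .., "wy": .., "wz": .., "hand": ..}, ...]. A call has 1 to 8 rows; each row is the pose to reach, as a shift and turn from the pose commanded when the call began, along the tool's axes at that moment; what a row does not reach only later rows make up. A row lasts 1/8 s, in which the tool goes at most 62.5 mm and 10.7 degrees, less where a joint would pass 70% of its speed; a pose out of reach is approached as far as the arm can. A call with a gripper value outside its range is refused whole. The fingers move at their own pace and stop on an object; "grip_force" is the grip in N (left out, the last holds). Time passes only in rows, so rows that repeat a pose let the fingers close. It gives the time, the measured TCP pose, the force and the opening at its end, in the units of the state.
- monitor.observe(): the state, without advancing time (a new reading comes with each control period).
- viewer.read_camera(name): name is "side" or "top"; returns the picture (480x640x3 uint8, red, green, blue); there is no depth.
- viewer.camera_params(name): a dict with "camera_matrix" (3x3 intrinsics, pixels), "k1" (the pictures are not rectified: a ray, as slopes to the right and down, at radius r is drawn at 1 + k1 r^2 times it, then the intrinsics apply), "R" (3x3) and "t" (3): a world point X has camera coordinates R X + t. Camera axes: x right, y down, z forward; pixel columns grow to the right and rows downward; lengths in m; the calibration is good to about 2 mm. A picture is of the moment at which its call begins. camera_params takes no time and is no camera call.
- robot.hand_in(): hands the job in, once; it reports no verdict.
The state is a dict: "time": time; "qpos": joint angles; "qvel": joint speeds; "joint_efforts": joint torques, N m; "tool_pos": TCP position; "tool_rot": TCP orientation; "contact_force": force on the tool from outside, world axes, zero at the start; "torque": the same for the moment, N m; "opening": finger opening in m.
Only numpy, scipy, OpenCV 4.12 (cv2) and the standard library are available. Lean on these libraries where they do the work, as an engineer would, in place of code of your own. Each camera call takes 0.05 s, during which the arm holds its last target. There are 200 camera calls.

## Working session

There is one attempt and no reset: what is moved stays moved. The work goes in short steps, Python scripts to look and compute and a tool call to move; the robot and the scene stay as the last step left them, time stands still between calls to the robot, and variables do not carry over. Pictures are saved under pics/ and viewed, about 12 in all and at most 16, crops included, and the job is handed in when it is done.

Besides the shell and the picture viewer there is one more tool, called after "Emit:" as name(argument=value, ...) on one line, values as JSON. move_arm: Moves the arm, as the interface text tells. Its arguments: {"type":"object","properties":{"deltas":{"type":"array","items":{"type":"object","properties":{"x":{"type":"number"},"y":{"type":"number"},"z":{"type":"number"},"wx":{"type":"number"},"wy":{"type":"number"},"wz":{"type":"number"},"hand":{"type":"number"}}}},"grip_force":{"type":"number"}},"required":["deltas"]}

```bash
ls; mkdir -p pics; cat > h.py <<'E'
import numpy as np, cv2
from cell import monitor, viewer, robot
def cam(n):
    p=viewer.camera_params(n); return [np.array(p[k],float) for k in("camera_matrix","k1","R","t")]
def proj(n,X):
    K,k,R,t=cam(n); c=np.atleast_2d(X)@R.T+t; s=c[:,:2]/c[:,2:]; s=s*(1+k*(s**2).sum(1,keepdims=True))
    return s@K[:2,:2].T+K[:2,2]
def ray(n,uv):
    K,k,R,t=cam(n); d=np.linalg.solve(K,[uv[0],uv[1],1])[:2]; s=d.copy()
    for _ in range(20): s=d/(1+k*(s@s))
    return -R.T@t, R.T@np.array([s[0],s[1],1])
def onz(n,uv,z):
    o,d=ray(n,uv); return o+d*(z-o[2])/d[2]
def tri(u1,u2):
    (a,d),(b,e)=ray("top",u1),ray("side",u2)
    s=np.linalg.lstsq(np.c_[d,-e],b-a,rcond=None)[0]; P,Q=a+d*s[0],b+e*s[1]
    return (P+Q)/2, np.linalg.norm(P-Q)
def snap(n,f):
    im=viewer.read_camera(n)[:,:,::-1].copy(); cv2.imwrite("pics/"+f,im); return im
E
python3 - <<'E'
from h import *
np.set_printoptions(precision=3,suppress=True)
for n in("top","side"):
    snap(n,n+"0.png"); K,k,R,t=cam(n); print(n,K.tolist(),k,R.tolist(),-R.T@t)
print(monitor.observe(),robot.hold_point_z)
E
```

```text
pics
top [[453.85091007791397, 0.0, 313.6484025969631], [0.0, 453.85091007791397, 235.86788127445217], [0.0, 0.0, 1.0]] -0.045808349391195484 [[0.011428036850694061, -0.9998117698296896, -0.015678803645784542], [-0.9973018952634373, -0.010259459281598559, -0.07268887947413342], [0.0725143411863822, 0.016467191784670234, -0.997231418436579]] [0.463 0.049 1.557]
side [[584.6297284171355, 0.0, 319.3441026251945], [0.0, 584.6297284171355, 236.1759739283913], [0.0, 0.0, 1.0]] -0.004330255155153312 [[0.9981947319237606, -0.059869196153348896, 0.004791295399306707], [-0.022769468206592928, -0.4510370811747874, -0.8922147178358566], [0.055577229844969205, 0.8904949358403338, -0.45158602808931037]] [ 0.462 -1.491  0.91 ]
{'time': 0.1, 'qpos': array([ 1.007,  0.343,  1.525, -0.   ,  1.275, -0.146]), 'qvel': array([ 0.   , -0.002, -0.005,  0.   ,  0.001, -0.   ]), 'joint_efforts': array([  0.001, -43.2  , -24.47 ,   0.072,   0.053,  -0.   ]), 'tool_pos': array([0.213, 0.48 , 0.226]), 'tool_rot': array([-3.14 , -0.   ,  2.724]), 'contact_force': array([ 0.298, -0.673, -0.715]), 'torque': array([ 0.037,  0.02 , -0.011]), 'opening': 0.09190882388409904} 0.0188
```

View pics/top0.png

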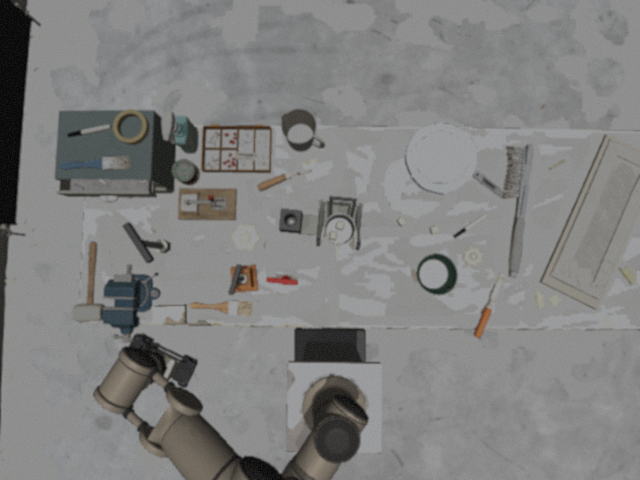

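View pics/side0.png

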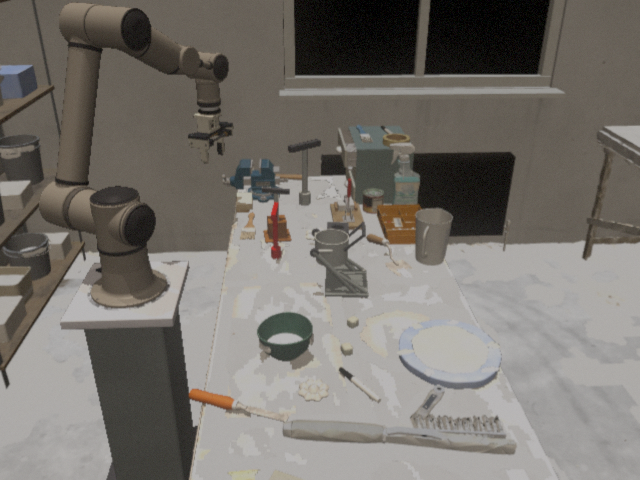

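Candidates for the key: grey T in the orange wooden rest (top 238,279), red T (282,281), larger grey T (140,240). The one in the rest seems to fit: it isn't red and is the smaller grey one. I'll confirm it in an enlarged crop.

```bash
python3 - <<'E'
from h import *
t=cv2.imread("pics/top0.png");s=cv2.imread("pics/side0.png")
a=cv2.resize(t[180:310,200:380],None,fx=4.4,fy=4.4,interpolation=3)
cv2.imwrite("pics/c1.png",a)
b=cv2.resize(s[140:300,220:380],None,fx=3.7,fy=3.7,interpolation=3)
cv2.imwrite("pics/c2.png",b)
E
```

```text
(no output)
```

View pics/c1.png

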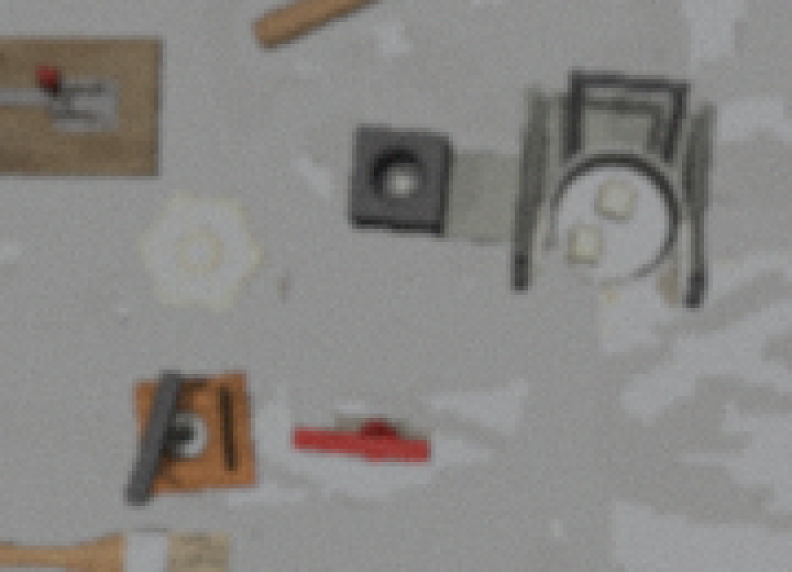

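View pics/c2.png

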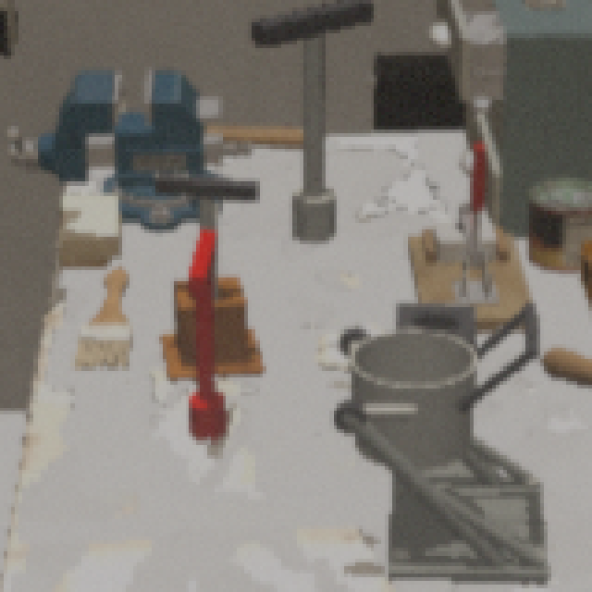

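The crops confirm it: the key in the wooden rest is grey and has a shorter bar than the tall grey T at left. The pot holds two lumps, and there are two on the bench at top (401,221) and (434,230). Measuring now.

```bash
cat >> h.py <<'E'
def blobs(mask,x0,y0,amin=15):
    out=[]
    for c in cv2.findContours(mask.astype(np.uint8),cv2.RETR_EXTERNAL,cv2.CHAIN_APPROX_NONE)[0]:
        if cv2.contourArea(c)>=amin:
            c=c+[x0,y0]; out.append((cv2.contourArea(c),c.astype(np.float32)))
    return sorted(out,key=lambda b:-b[0])
def rectz(c,z,n="top"):
    P=np.array([onz(n,p,z)[:2] for p in c.reshape(-1,2)],np.float32)*1000
    r=cv2.minAreaRect(P); return r
E
python3 - <<'E'
from h import *
np.set_printoptions(precision=3,suppress=True)
im=cv2.imread("pics/top0.png"); g=im.max(2).astype(int)
sat=im.max(2).astype(int)-im.min(2)
print("gray samples bench",im[250,320],"housing",im[228,280:304].max(1),"keybar",im[275,225:250].max(1))
def show(name,m,x0,x1,y0,y1,z,k=2):
    for a,c in blobs(m[y0:y1,x0:x1],x0,y0)[:k]: print(name,a,"px",c.reshape(-1,2).mean(0),rectz(c,z))
show("keybar",(g<95)&(sat<25),225,247,260,297,.172)
show("housing",(g<105),275,303,205,237,.112)
show("bowl",(im[:,:,1].astype(int)-im[:,:,2]>12)&(g<110),405,470,245,305,.078,1)
show("potbar",(g<95),325,360,192,206,.183)
print(onz("top",(401,221),.012),onz("top",(434,230),.012), onz("top",(473,256),.01))
# lumps: b-y
yel=im[:,:,2].astype(int)-im[:,:,0]
for p in((401,221),(434,230),(336,226)): print(p,yel[p[1]-5:p[1]+6,p[0]],g[p[1]-5:p[1]+6,p[0]])
a=cv2.resize(im[190:260,270:370],None,fx=8,fy=8,interpolation=3); cv2.imwrite("pics/c3.png",a)
E
```

```text
gray samples bench [142 142 145] housing [ 75  75  72  76  77  78  81  77  84  76  78  79  82  81  77  86  78  84
  79  63  56  87 114 122] keybar [144 145 145 142 142 139 134 132 106  79  77  77  75  58  67  91  97  91
 105 121 126 125 129 131 122]
keybar 166.5 px [236.274 278.534] ((427.064208984375, 303.52947998046875), (32.385009765625, 91.00494384765625), 74.43373107910156)
housing 471.0 px [290.631 220.869] ((616.0037231445312, 146.88189697265625), (73.28968811035156, 73.59766387939453), 84.78033447265625)
potbar 115.0 px [341.536 201.309] ((672.0917358398438, -10.421039581298828), (27.70973777770996, 85.41232299804688), 0.5411360263824463)
[ 0.629 -0.223  0.012] [ 0.6   -0.336  0.012] [ 0.512 -0.469  0.01 ]
(401, 221) [ 7 12  8  5  6  6  3 10 12  9  4] [144 148 155 157 156 156 158 153 135 124 127]
(434, 230) [ 7 11  5  4  3  4  6  8  8  3  0] [134 143 151 156 156 156 155 151 147 148 156]
(336, 226) [-1  3  6 11 10  9 10  6 -3  0  0] [152 139 135 135 133 136 129 129 142 147 147]
```

View pics/c3.png

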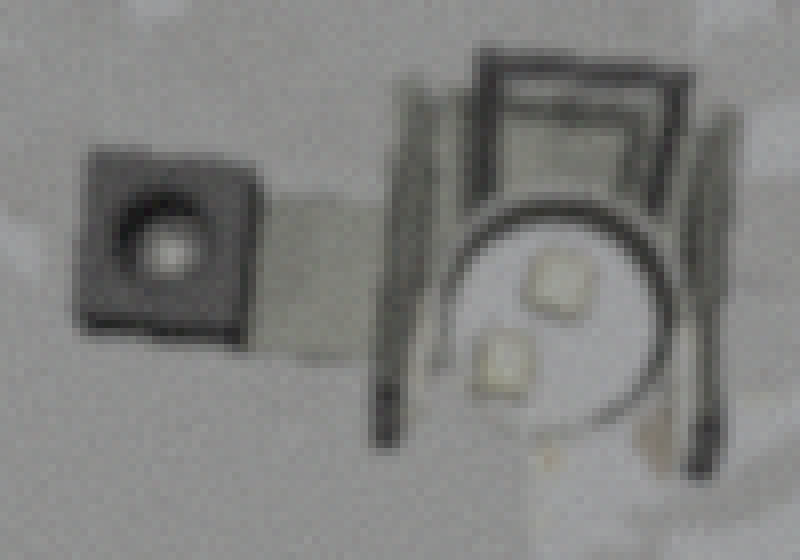

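```bash
python3 - <<'E'
from h import *
np.set_printoptions(precision=4,suppress=True)
f=lambda u,v:(270+(u+.5)/8-.5,190+(v+.5)/8-.5)
bar=onz("top",f(587,69),.189);b1=onz("top",f(490,60),.183);b2=onz("top",f(685,78),.183)
bore=onz("top",f(163,238),.112); rim=onz("top",f(555,318),.158)
hc=np.mean([onz("top",f(*p),.112) for p in((95,150),(258,168),(248,328),(82,316))],0)
print("bar",bar,"bore",bore,"hc",hc,"rim",rim,"barang",np.degrees(np.arctan2(b1[0]-b2[0],b1[1]-b2[1])))
for B in(bore,hc):
    A=np.array([[137,0],[65,160],[47,0]])/1000.;Wd=np.array([bar[:2],B[:2],rim[:2]])
    a,w=A-A.mean(0),Wd-Wd.mean(0); th=np.arctan2((a[:,0]*w[:,1]-a[:,1]*w[:,0]).sum(),(a*w).sum())
    R=np.array([[np.cos(th),-np.sin(th)],[np.sin(th),np.cos(th)]]); t=Wd.mean(0)-R@A.mean(0)
    print("yaw",np.degrees(th),"orig",t,"res mm",(Wd-A@R.T-t)*1000)
im=cv2.imread("pics/top0.png");g=im.max(2).astype(int)
c=blobs((g<88)[258:300,224:248],224,258)[0][1]; print(rectz(c,.172))
G=im[:,:,1].astype(int)
bl=blobs(((g<75))[245:305,405:470],405,245)[0]; e=cv2.fitEllipse(bl[1]); print(bl[0],e,onz("top",e[0],.078))
a=im[255:300,220:300]; cv2.imwrite("pics/c4.png",np.hstack([cv2.resize(im[255:305,220:265],None,fx=8,fy=8,interpolation=3),cv2.resize(im[245:295,410:465],None,fx=8,fy=8,interpolation=3)]))
E
```

```text
bar [ 0.6783 -0.016   0.189 ] bore [0.6206 0.1495 0.112 ] hc [0.6197 0.1464 0.112 ] rim [ 0.586  -0.0057  0.158 ] barang 4.785023068180858
yaw -5.63036077198828 orig [ 0.5405 -0.0023] res mm [[ 1.5088 -0.2236]
 [-0.2514 -0.9783]
 [-1.2574  1.2019]]
yaw -5.301143112328315 orig [ 0.5404 -0.0039] res mm [[ 1.48    0.5305]
 [-0.243  -3.0013]
 [-1.237   2.4708]]
((427.974365234375, 302.601806640625), (31.24405288696289, 91.24628448486328), 75.18315887451172)
371.0 ((435.6837463378906, 273.8744812011719), (35.3591194152832, 37.446327209472656), 126.35679626464844) [ 0.4511 -0.324   0.078 ]
```

View pics/c4.png

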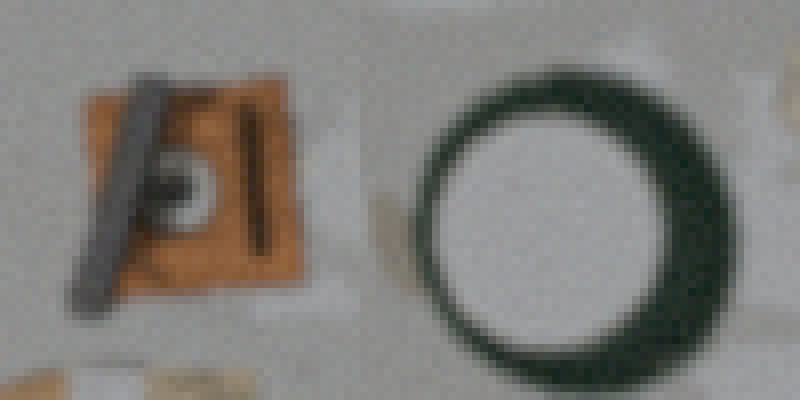

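```bash
cat >> h.py <<'E'
from scipy.spatial.transform import Rotation as Ro
def go(*tg):
    """tg: (x,y,z,yawdeg) tool-down targets; prints successive tool-frame deltas, each from the previous target"""
    s=monitor.observe(); p=np.array(s["tool_pos"]); R=Ro.from_euler("xyz",s["tool_rot"])
    print("t",round(s["time"],2),"tcp",p.round(4),"rpy",np.degrees(s["tool_rot"]).round(1),"q6",round(s["qpos"][5],2),"open",round(s["opening"],4),"F",np.round(s["contact_force"],1),"T",np.round(s["torque"],2))
    for x,y,z,w in tg:
        q=np.array([x,y,z]); Q=Ro.from_euler("xyz",[np.pi,0,np.radians(w)])
        print((x,y,z,w),"->",(R.inv().apply(q-p)*1000).round(1),"mm rot",(R.inv()*Q).as_rotvec(degrees=True).round(1))
        p,R=q,Q
E
python3 - <<'E'
from h import *
f=lambda u,v:(220+(u+.5)/8-.5,255+(v+.5)/8-.5)
a,b=onz("top",f(154,80),.180),onz("top",f(90,310),.180)
k=(a+b)/2; print("key",k,np.degrees(np.arctan2(a[1]-b[1],a[0]-b[0])),np.linalg.norm(a-b))
print("rest foot c",onz("top",f(195,187),.01))
print("bowl",onz("top",(410+(576-360)/8,245+231/8),.078))
go((.30,.42,.27,80),(k[0],k[1],.23,-15),(k[0],k[1],.152,-15))
E
```

```text
key [0.42983921 0.30957337 0.18      ] -14.427655577682826 0.09009377575825465
rest foot c [0.42945434 0.31056288 0.01      ]
bowl [ 0.4511259  -0.32824472  0.078     ]
t 0.1 tcp [0.2128 0.4795 0.2261] rpy [-179.9   -0.   156.1] q6 -0.15 open 0.0919 F [ 0.3 -0.7 -0.7] T [ 0.04  0.02 -0.01]
(0.3, 0.42, 0.27, 80) -> [-103.8  -19.1  -43.9] mm rot [-0.1  0.  76.1]
(np.float64(0.4298392084711013), np.float64(0.3095733661064002), 0.23, -15) -> [-86.2 147.   40. ] mm rot [-0. -0. 95.]
(np.float64(0.4298392084711013), np.float64(0.3095733661064002), 0.152, -15) -> [ 0. -0. 78.] mm rot [0. 0. 0.]
```

Emit:
move_arm(deltas=[{"x": -0.05, "y": -0.01, "z": -0.044, "wz": 11, "hand": 0.5}, {"x": -0.104, "y": -0.019, "z": -0.044, "wz": 76}, {"x": -0.104, "y": -0.019, "z": -0.044, "wz": 76}, {"x": -0.104, "y": -0.019, "z": -0.044, "wz": 76}, {"x": -0.104, "y": -0.019, "z": -0.044, "wz": 76}, {"x": -0.104, "y": -0.019, "z": -0.044, "wz": 76}, {"x": -0.104, "y": -0.019, "z": -0.044, "wz": 76}, {"x": -0.104, "y": -0.019, "z": -0.044, "wz": 76}])

```text
schema error: expected keys x, y, z, wx, wy, wz, hand
```

Emit:
move_arm(deltas=[{"x": -0.086, "y": 0.147, "z": 0.03, "wz": 95}, {"x": -0.086, "y": 0.147, "z": 0.03, "wz": 95}, {"x": -0.086, "y": 0.147, "z": 0.03, "wz": 95}, {"x": -0.086, "y": 0.147, "z": 0.03, "wz": 95}, {"x": -0.086, "y": 0.147, "z": 0.03, "wz": 95}, {"x": -0.086, "y": 0.147, "z": 0.03, "wz": 95}, {"x": -0.086, "y": 0.147, "z": 0.03, "wz": 95}, {"x": -0.086, "y": 0.147, "z": 0.03, "wz": 95}])

```text
schema error: expected keys x, y, z, wx, wy, wz, hand
```

```bash
python3 - <<'E'
from h import *
im=snap("top","t1.png");s=snap("side","s1.png")
cv2.imwrite("pics/c5.png",np.hstack([cv2.resize(im[240:310,200:270],(420,420),interpolation=3),cv2.resize(s[160:260,230:300],(294,420),interpolation=3)]))
go((.430,.310,.152,-14.5))
E
```

```text
t 0.2 tcp [0.2129 0.4797 0.2263] rpy [-180.    -0.   156.1] q6 -0.15 open 0.0919 F [-1.   0.9  0.1] T [0.06 0.06 0.  ]
(0.43, 0.31, 0.152, -14.5) -> [-267.3  -66.9   74.4] mm rot [-0.000e+00  1.000e-01  1.706e+02]
```

View pics/c5.png

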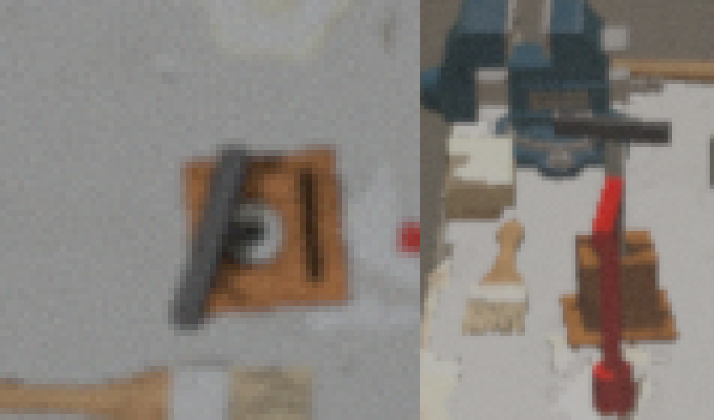

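All keys are needed in each row. The arm hasn't moved and the crop shows the key still in its rest. Seven pictures viewed so far.

Emit:
move_arm(deltas=[{"x": -0.05, "y": -0.01, "z": -0.044, "wx": 0, "wy": 0, "wz": 11, "hand": 0.5}, {"x": -0.104, "y": -0.019, "z": -0.044, "wx": 0, "wy": 0, "wz": 22, "hand": 0.5}, {"x": -0.104, "y": -0.019, "z": -0.044, "wx": 0, "wy": 0, "wz": 76, "hand": 0.5}, {"x": -0.104, "y": -0.019, "z": -0.044, "wx": 0, "wy": 0, "wz": 76, "hand": 0.5}, {"x": -0.104, "y": -0.019, "z": -0.044, "wx": 0, "wy": 0, "wz": 76, "hand": 0.5}, {"x": -0.104, "y": -0.019, "z": -0.044, "wx": 0, "wy": 0, "wz": 76, "hand": 0.5}, {"x": -0.104, "y": -0.019, "z": -0.044, "wx": 0, "wy": 0, "wz": 76, "hand": 0.5}, {"x": -0.104, "y": -0.019, "z": -0.044, "wx": 0, "wy": 0, "wz": 76, "hand": 0.5}])

```text
time: 1.2
tool_pos: [0.3003, 0.4202, 0.2705]
tool_rot: [-3.141, 0.0, 1.398]
contact_force: [-0.9, -0.5, 0.0]
opening: 0.0456
```

Emit:
move_arm(deltas=[{"x": -0.086, "y": 0.147, "z": 0.03, "wx": 0, "wy": 0, "wz": 95, "hand": 0.5}, {"x": -0.086, "y": 0.147, "z": 0.03, "wx": 0, "wy": 0, "wz": 95, "hand": 0.5}, {"x": -0.086, "y": 0.147, "z": 0.03, "wx": 0, "wy": 0, "wz": 95, "hand": 0.5}, {"x": -0.086, "y": 0.147, "z": 0.03, "wx": 0, "wy": 0, "wz": 95, "hand": 0.5}, {"x": -0.086, "y": 0.147, "z": 0.03, "wx": 0, "wy": 0, "wz": 95, "hand": 0.5}, {"x": -0.086, "y": 0.147, "z": 0.03, "wx": 0, "wy": 0, "wz": 95, "hand": 0.5}, {"x": -0.086, "y": 0.147, "z": 0.03, "wx": 0, "wy": 0, "wz": 95, "hand": 0.5}, {"x": -0.086, "y": 0.147, "z": 0.03, "wx": 0, "wy": 0, "wz": 95, "hand": 0.5}])

```text
time: 2.2
tool_pos: [0.4303, 0.3102, 0.2406]
tool_rot: [3.142, 0.0, -0.105]
contact_force: [0.0, 0.4, -0.2]
opening: 0.0461
```

```bash
python3 - <<'E'
from h import *
im=snap("top","t2.png");s=snap("side","s2.png")
cv2.imwrite("pics/c6.png",np.hstack([cv2.resize(im[240:310,200:270],(420,420),interpolation=3),cv2.resize(s[130:230,230:320],(378,420),interpolation=3)]))
go((.430,.310,.152,-14.5))
E
```

```text
t 2.3 tcp [0.4302 0.3102 0.2406] rpy [180.    0.   -5.8] q6 2.15 open 0.0459 F [-0.  1.  0.] T [0.01 0.19 0.03]
(0.43, 0.31, 0.152, -14.5) -> [-0.2  0.2 88.6] mm rot [0.  0.  8.7]
```

Emit:
move_arm(deltas=[{"x": 0, "y": 0, "z": 0.03, "wx": 0, "wy": 0, "wz": 8.7, "hand": 0.5}, {"x": 0, "y": 0, "z": 0.06, "wx": 0, "wy": 0, "wz": 8.7, "hand": 0.5}, {"x": 0, "y": 0, "z": 0.0885, "wx": 0, "wy": 0, "wz": 8.7, "hand": 0.5}, {"x": 0, "y": 0, "z": 0.0885, "wx": 0, "wy": 0, "wz": 8.7, "hand": 0}, {"x": 0, "y": 0, "z": 0.0885, "wx": 0, "wy": 0, "wz": 8.7, "hand": 0}, {"x": 0, "y": 0, "z": 0.0885, "wx": 0, "wy": 0, "wz": 8.7, "hand": 0}, {"x": 0, "y": 0, "z": 0.0885, "wx": 0, "wy": 0, "wz": 8.7, "hand": 0}], grip_force=40)

```text
time: 3.18
tool_pos: [0.4309, 0.3107, 0.1534]
tool_rot: [-3.14, -0.002, -0.254]
contact_force: [-0.2, 0.5, 3.9]
opening: 0.0159
```

```bash
python3 - <<'E'
from h import *
im=snap("top","t3.png");s=snap("side","s3.png")
cv2.imwrite("pics/c6.png",np.hstack([cv2.resize(im[240:310,200:270],(420,420),interpolation=3),cv2.resize(s[130:230,230:320],(378,420),interpolation=3)]))
go((.430,.310,.262,-14.5),(.6206,.149,.278,-5.5))
E
```

```text
t 3.27 tcp [0.431  0.3107 0.1534] rpy [-1.799e+02 -1.000e-01 -1.460e+01] q6 2.3 open 0.0159 F [-0.   1.1  5.6] T [0.18 0.17 0.01]
(0.43, 0.31, 0.262, -14.5) -> [  -0.5    0.7 -108.6] mm rot [-0.1 -0.1 -0.1]
(0.6206, 0.149, 0.278, -5.5) -> [224.8 108.1 -16. ] mm rot [ 0.  0. -9.]
```

View pics/c6.png

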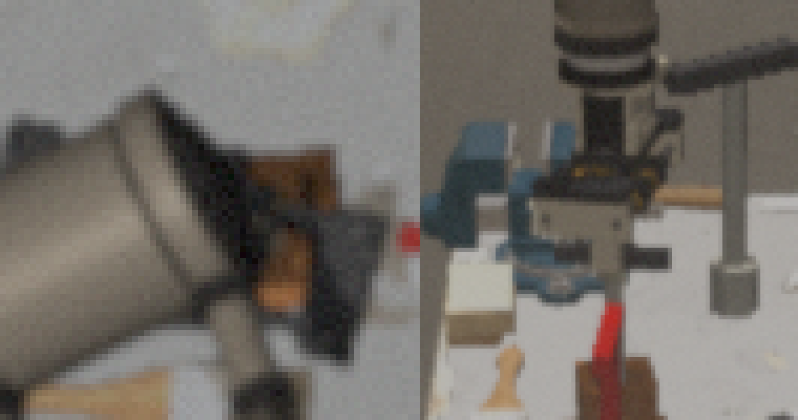

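Emit:
move_arm(deltas=[{"x": 0, "y": 0, "z": -0.03, "wx": 0, "wy": 0, "wz": 0, "hand": 0}, {"x": 0, "y": 0, "z": -0.06, "wx": 0, "wy": 0, "wz": 0, "hand": 0}, {"x": 0, "y": 0, "z": -0.09, "wx": 0, "wy": 0, "wz": 0, "hand": 0}, {"x": 0, "y": 0, "z": -0.118, "wx": 0, "wy": 0, "wz": 0, "hand": 0}, {"x": 0, "y": 0, "z": -0.118, "wx": 0, "wy": 0, "wz": 0, "hand": 0}])

```text
time: 3.9
tool_pos: [0.431, 0.3105, 0.2717]
tool_rot: [-3.139, -0.003, -0.254]
contact_force: [-0.3, -0.3, -2.9]
opening: 0.0158
```

Emit:
move_arm(deltas=[{"x": 0.04, "y": 0.02, "z": -0.003, "wx": 0, "wy": 0, "wz": 0, "hand": 0}, {"x": 0.085, "y": 0.041, "z": -0.003, "wx": 0, "wy": 0, "wz": -4, "hand": 0}, {"x": 0.13, "y": 0.0625, "z": -0.003, "wx": 0, "wy": 0, "wz": -9, "hand": 0}, {"x": 0.175, "y": 0.084, "z": -0.003, "wx": 0, "wy": 0, "wz": -9, "hand": 0}, {"x": 0.21, "y": 0.1, "z": -0.003, "wx": 0, "wy": 0, "wz": -9, "hand": 0}, {"x": 0.2245, "y": 0.108, "z": -0.003, "wx": 0, "wy": 0, "wz": -9, "hand": 0}, {"x": 0.2245, "y": 0.108, "z": -0.003, "wx": 0, "wy": 0, "wz": -9, "hand": 0}, {"x": 0.2245, "y": 0.108, "z": -0.003, "wx": 0, "wy": 0, "wz": -9, "hand": 0}])

```text
time: 4.9
tool_pos: [0.6193, 0.1503, 0.2728]
tool_rot: [-3.141, 0.001, -0.096]
contact_force: [0.3, 0.1, -2.8]
opening: 0.016
```

```bash
python3 - <<'E'
from h import *
im=snap("top","t4.png");s=snap("side","s4.png")
go((.6206,.149,.26,-5.5))
p=monitor.observe()["tool_pos"]; x,y,z=p
print(proj("side",[[x,y,z+.019],[x,y,z-.08],[x,y,z-.145],[.6206,.149,.112],[.64,.11,.112]]))
u=proj("side",[[x,y,z-.08]])[0].astype(int)
a=s[u[1]-75:u[1]+45,u[0]-60:u[0]+60]; print(u)
v=im[180:260,250:350]
cv2.imwrite("pics/c7.png",np.hstack([cv2.resize(a,(480,480),interpolation=3)]))
E
```

```text
t 5.0 tcp [0.6195 0.1504 0.2734] rpy [-180.     0.    -5.5] q6 1.78 open 0.0157 F [-0.  -0.2 -2.3] T [-0.06  0.15  0.  ]
(0.6206, 0.149, 0.26, -5.5) -> [ 1.3  1.3 13.4] mm rot [-0.  0.  0.]
[[338.07934223 171.80536922]
 [337.45852883 202.19370761]
 [337.06724387 221.33655569]
 [337.36557964 226.26711586]
 [344.7677342  231.66431852]]
[337 202]
```

View pics/c7.png

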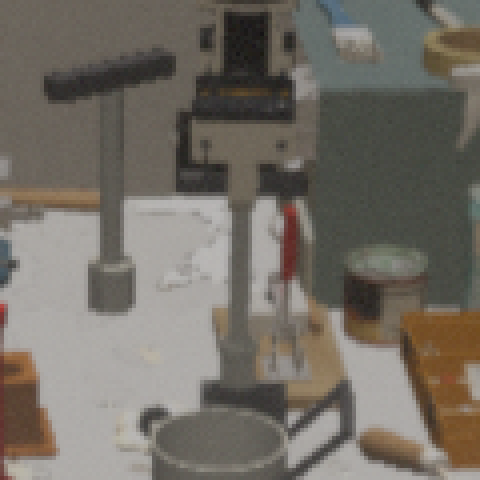

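Nine viewed: key held upright above the housing, with shaft at crop x≈240 and housing 200–287. I'll measure the offset numerically.

```bash
python3 - <<'E'
from h import *
from scipy.optimize import brentq
np.set_printoptions(precision=1,suppress=True,linewidth=200)
s=cv2.imread("pics/s4.png"); g=cv2.cvtColor(s,cv2.COLOR_BGR2GRAY).astype(float)
p=monitor.observe()["tool_pos"]; x,y,z=p
for v0,v1 in((180,186),(188,194),(196,204),(212,220)):
    pr=g[v0:v1,322:352].mean(0); print(v0,v1,pr)
    thr=(np.median(pr)+pr[12:18].mean())/2
    d=np.diff(pr); l=np.argmin(d[:16])+322; r=np.argmax(d[12:])+12+322
    lw=np.clip(-d[l-322-2:l-322+3],0,None); rw=np.clip(d[r-322-2:r-322+3],0,None)
    L=(lw*np.arange(l-2,l+3)).sum()/lw.sum()+.5; Rr=(rw*np.arange(r-2,r+3)).sum()/rw.sum()+.5
    vm=(v0+v1-1)/2; zz=brentq(lambda q:proj("side",[[x,y,q]])[0,1]-vm,0,.35)
    u=proj("side",[[x,y,zz]])[0,0]; du=proj("side",[[x+.01,y,zz]])[0,0]-u
    print(L,Rr,"mid",(L+Rr)/2,"pred",u,"dx mm",((L+Rr)/2-u)/du*10)
print(g[223:236,320:356].round().astype(int))
c,si=np.cos(np.radians(-5.5)),np.sin(np.radians(-5.5)); R=np.array([[c,-si],[si,c]])
for a,b in((-.034,-.034),(.034,-.034),(-.034,.034),(.034,.034)): print(a,b,proj("side",[[*(R@[a,b]+[.6206,.149]),.112]]))
E
```

```text
180 186 [168.8 168.3 167.7 164.3 163.2 165.5 167.2 169.5 175.7 172.3 172.5 167.2 152.   96.7  87.8  89.8  89.3 116.7 165.8 171.  171.  167.2 154.  146.  154.3 135.3  77.7  61.8  64.3  85.5]
334.29921259842524 339.22857142857146 mid 336.7638920134983 pred 337.8609046056822 dx mm -3.324266144400068
188 194 [165.7 161.2 159.7 171.2 175.5 179.3 179.8 178.  180.2 181.8 180.8 173.5 137.   92.5  89.2  89.   92.8 120.2 166.5 170.7 171.  171.7 170.5 169.7 157.3  95.   62.2  59.7  62.2  69.2]
333.98275862068965 339.13211382113826 mid 336.5574362209139 pred 337.6974717267186 dx mm -3.477559120530973
196 204 [168.2 167.6 164.9 168.2 168.  166.1 165.8 167.4 169.1 169.6 167.5 156.9 124.1  92.5  91.8  92.1  96.  127.4 163.8 169.6 167.1 151.2 117.  122.5 128.6 115.8  94.2 124.2 155.5 151. ]
333.7343499197432 339.0709677419355 mid 336.4026588308393 pred 337.51357594627166 dx mm -3.414228431532841
212 220 [171.1 171.8 171.9 171.6 171.5 171.4 171.5 170.8 167.6 143.8 100.9  93.5  93.5  93.8  93.8  94.6  91.6  92.5  97.5 113.8 124.5 129.4 122.2 109.5 131.4 131.6 130.2 125.  106.8 108.6]
331.205501618123 
[... 1417 characters left out ...]
7  97  97  97  96  99  99 100  99  99  99  97 101 101 103 102  99 103  94  96 100  97 100 113 125 108  90  78 106 160 142  92  68  74  94 139]
 [ 94  95  94  95  98  97  96 100  98 102  98 103 102 103 100 100 101 102  98  96  96  97  96  98 100 112 118 109 101 138  93  66  78 103 140 168]
 [ 92  96  92  99  95 100 100 100 101  99 100 102 102 102 103 104 101 101  99  98  97  96  97  93  91  94 112 133  97  83  69  86 126 146 167 172]
 [ 92  93  95  96  99  99  96 102  98 104 100 101 100 100 100  98 100 102 102  98  97  95  93  92  92  87  97 120 127  80  89 131 162 170 171 169]]
-0.034 -0.034 [[326.2 230.9]]
0.034 -0.034 [[348.3 231.3]]
-0.034 0.034 [[326.8 221.4]]
0.034 0.034 [[348.2 221.8]]
```

Emit:
move_arm(deltas=[{"x": 0.0025, "y": 0, "z": 0, "wx": 0, "wy": 0, "wz": 0, "hand": 0}, {"x": 0.0048, "y": 0.0002, "z": 0.004, "wx": 0, "wy": 0, "wz": 0, "hand": 0}, {"x": 0.0048, "y": 0.0002, "z": 0.01, "wx": 0, "wy": 0, "wz": 0, "hand": 0}, {"x": 0.0048, "y": 0.0002, "z": 0.014, "wx": 0, "wy": 0, "wz": 0, "hand": 0}, {"x": 0.0048, "y": 0.0002, "z": 0.018, "wx": 0, "wy": 0, "wz": 0, "hand": 0}, {"x": 0.0048, "y": 0.0002, "z": 0.021, "wx": 0, "wy": 0, "wz": 0, "hand": 0}, {"x": 0.0048, "y": 0.0002, "z": 0.021, "wx": 0, "wy": 0, "wz": 0, "hand": 0}])

```text
time: 5.88
tool_pos: [0.625, 0.1485, 0.2519]
tool_rot: [3.142, 0.0, -0.097]
contact_force: [-1.0, 0.4, -2.4]
opening: 0.0158
```

Foot is 5 mm inside the bore with no contact force. Going deeper.

Emit:
move_arm(deltas=[{"x": 0, "y": 0, "z": 0.008, "wx": 0, "wy": 0, "wz": 0, "hand": 0}, {"x": 0, "y": 0, "z": 0.016, "wx": 0, "wy": 0, "wz": 0, "hand": 0}, {"x": 0, "y": 0, "z": 0.024, "wx": 0, "wy": 0, "wz": 0, "hand": 0}, {"x": 0, "y": 0, "z": 0.032, "wx": 0, "wy": 0, "wz": 0, "hand": 0}, {"x": 0, "y": 0, "z": 0.04, "wx": 0, "wy": 0, "wz": 0, "hand": 0}, {"x": 0, "y": 0, "z": 0.048, "wx": 0, "wy": 0, "wz": 0, "hand": 0}, {"x": 0, "y": 0, "z": 0.055, "wx": 0, "wy": 0, "wz": 0, "hand": 0}])

```text
time: 6.75
tool_pos: [0.6251, 0.1485, 0.1966]
tool_rot: [-3.142, 0.0, -0.097]
contact_force: [-0.3, 1.3, -2.5]
opening: 0.0156
```

Emit:
move_arm(deltas=[{"x": 0, "y": 0, "z": 0.003, "wx": 0, "wy": 0, "wz": 0, "hand": 0}, {"x": 0, "y": 0, "z": 0.006, "wx": 0, "wy": 0, "wz": 0, "hand": 0}, {"x": 0, "y": 0, "z": 0.009, "wx": 0, "wy": 0, "wz": 0, "hand": 0}, {"x": 0, "y": 0, "z": 0.012, "wx": 0, "wy": 0, "wz": 0, "hand": 0}, {"x": 0, "y": 0, "z": 0.015, "wx": 0, "wy": 0, "wz": 0, "hand": 0}])

```text
time: 7.38
tool_pos: [0.6262, 0.1486, 0.1844]
tool_rot: [-3.141, -0.004, -0.097]
contact_force: [-2.7, -0.2, 16.7]
opening: 0.0153
```

Emit:
move_arm(deltas=[{"x": 0.0015, "y": 0, "z": 0, "wx": 0, "wy": 0, "wz": 0, "hand": 0}, {"x": 0.0015, "y": 0.0015, "z": 0, "wx": 0, "wy": 0, "wz": 0, "hand": 0}, {"x": 0, "y": 0.0015, "z": 0, "wx": 0, "wy": 0, "wz": 4, "hand": 0}, {"x": -0.0015, "y": 0.0015, "z": 0, "wx": 0, "wy": 0, "wz": -4, "hand": 0}, {"x": -0.0015, "y": 0, "z": 0, "wx": 0, "wy": 0, "wz": 4, "hand": 0}, {"x": -0.0015, "y": -0.0015, "z": 0, "wx": 0, "wy": 0, "wz": -4, "hand": 0}, {"x": 0, "y": -0.0015, "z": 0, "wx": 0, "wy": 0, "wz": 4, "hand": 0}, {"x": 0, "y": 0, "z": 0, "wx": 0, "wy": 0, "wz": 0, "hand": 0}])

```text
time: 8.38
tool_pos: [0.6252, 0.1488, 0.1821]
tool_rot: [-3.141, -0.0, -0.097]
contact_force: [0.2, 1.2, -2.6]
opening: 0.0159
```

It slipped on (force gone, z at command). Going down to the floor.

Emit:
move_arm(deltas=[{"x": 0, "y": 0, "z": 0.003, "wx": 0, "wy": 0, "wz": 0, "hand": 0}, {"x": 0, "y": 0, "z": 0.006, "wx": 0, "wy": 0, "wz": 0, "hand": 0}, {"x": 0, "y": 0, "z": 0.009, "wx": 0, "wy": 0, "wz": 0, "hand": 0}, {"x": 0, "y": 0, "z": 0.0125, "wx": 0, "wy": 0, "wz": 0, "hand": 0}, {"x": 0, "y": 0, "z": 0.0125, "wx": 0, "wy": 0, "wz": 0, "hand": 0}])

```text
time: 9.0
tool_pos: [0.625, 0.1486, 0.1696]
tool_rot: [-3.141, 0.0, -0.098]
contact_force: [-0.0, 1.7, -2.5]
opening: 0.0154
```

Emit:
move_arm(deltas=[{"x": 0, "y": -0.0006, "z": 0, "wx": 0, "wy": 0, "wz": -10, "hand": 0}, {"x": -0.0002, "y": -0.0012, "z": 0, "wx": 0, "wy": 0, "wz": -20, "hand": 0}, {"x": -0.0005, "y": -0.0017, "z": 0, "wx": 0, "wy": 0, "wz": -30, "hand": 0}, {"x": -0.0008, "y": -0.0022, "z": 0, "wx": 0, "wy": 0, "wz": -40, "hand": 0}, {"x": -0.0012, "y": -0.0026, "z": 0, "wx": 0, "wy": 0, "wz": -50, "hand": 0}, {"x": -0.0017, "y": -0.0029, "z": 0, "wx": 0, "wy": 0, "wz": -60, "hand": 0}, {"x": -0.0022, "y": -0.0032, "z": 0, "wx": 0, "wy": 0, "wz": -70, "hand": 0}, {"x": -0.0028, "y": -0.0034, "z": 0, "wx": 0, "wy": 0, "wz": -80, "hand": 0}])

```text
time: 10.0
tool_pos: [0.6232, 0.1517, 0.1696]
tool_rot: [3.14, 0.0, 1.304]
contact_force: [0.5, -0.6, -4.0]
opening: 0.0158
```

```bash
python3 -c "
from h import *
go()"
```

```text
t 10.0 tcp [0.6232 0.1517 0.1696] rpy [179.9   0.   74.7] q6 0.39 open 0.0158 F [ 0.5 -0.6 -4. ] T [ 0.02 -0.33 -0.21]
```

Emit:
move_arm(deltas=[{"x": 0, "y": -0.0006, "z": 0, "wx": 0, "wy": 0, "wz": -10, "hand": 0}, {"x": -0.0002, "y": -0.0012, "z": 0, "wx": 0, "wy": 0, "wz": -20, "hand": 0}, {"x": -0.0005, "y": -0.0017, "z": 0, "wx": 0, "wy": 0, "wz": -30, "hand": 0}, {"x": -0.0008, "y": -0.0022, "z": 0, "wx": 0, "wy": 0, "wz": -40, "hand": 0}, {"x": -0.0012, "y": -0.0026, "z": 0, "wx": 0, "wy": 0, "wz": -50, "hand": 0}, {"x": -0.0017, "y": -0.0029, "z": 0, "wx": 0, "wy": 0, "wz": -60, "hand": 0}, {"x": -0.0021, "y": -0.0031, "z": 0, "wx": 0, "wy": 0, "wz": -68, "hand": 0}, {"x": -0.0021, "y": -0.0031, "z": 0, "wx": 0, "wy": 0, "wz": -68, "hand": 0}])

```text
time: 11.0
tool_pos: [0.6201, 0.151, 0.1696]
tool_rot: [3.14, 0.002, 2.484]
contact_force: [4.0, 2.4, -4.4]
opening: 0.0156
```

```bash
python3 -c "
from h import *
go((.6190,.1555,.30,142),(.60,.149,.30,84.5))"
```

```text
t 11.0 tcp [0.6201 0.151  0.1696] rpy [1.799e+02 1.000e-01 1.423e+02] q6 -0.79 open 0.0156 F [ 4.   2.4 -4.4] T [ 0.53 -1.07  0.08]
(0.619, 0.1555, 0.3, 142) -> [   3.4    3.1 -130.4] mm rot [0.1 0.1 0.3]
(0.6, 0.149, 0.3, 84.5) -> [ 11.  -16.8  -0. ] mm rot [-0.  -0.  57.5]
```

Emit:
move_arm(deltas=[{"x": 0, "y": 0, "z": 0, "wx": 0, "wy": 0, "wz": 0, "hand": 0.45}, {"x": 0, "y": 0, "z": 0, "wx": 0, "wy": 0, "wz": 0, "hand": 0.45}, {"x": 0, "y": 0, "z": 0, "wx": 0, "wy": 0, "wz": 0, "hand": 0.45}, {"x": 0, "y": 0, "z": -0.03, "wx": 0, "wy": 0, "wz": 0, "hand": 0.45}, {"x": 0, "y": 0, "z": -0.08, "wx": 0, "wy": 0, "wz": 0, "hand": 0.45}, {"x": 0, "y": 0, "z": -0.13, "wx": 0, "wy": 0, "wz": 0, "hand": 0.45}])

```text
time: 11.75
tool_pos: [0.6187, 0.1508, 0.3012]
tool_rot: [-3.141, -0.0, 2.485]
contact_force: [1.6, -0.9, 0.3]
opening: 0.0414
```

```bash
python3 -c "
from h import *
go((.55,-.10,.28,90),(.6,-.28,.2,90))"
```

```text
t 11.75 tcp [0.6187 0.1508 0.3012] rpy [-180.    -0.   142.4] q6 -0.8 open 0.0414 F [ 1.6 -0.9  0.3] T [-0.06 -0.01 -0.  ]
(0.55, -0.1, 0.28, 90) -> [ -98.7 -240.6   21.3] mm rot [-0.  -0.  52.4]
(0.6, -0.28, 0.2, 90) -> [-180.   50.   80.] mm rot [0. 0. 0.]
```

Emit:
move_arm(deltas=[{"x": -0.099, "y": -0.24, "z": 0.021, "wx": 0, "wy": 0, "wz": 52, "hand": 0.7}, {"x": -0.099, "y": -0.24, "z": 0.021, "wx": 0, "wy": 0, "wz": 52, "hand": 0.7}, {"x": -0.099, "y": -0.24, "z": 0.021, "wx": 0, "wy": 0, "wz": 52, "hand": 0.7}, {"x": -0.099, "y": -0.24, "z": 0.021, "wx": 0, "wy": 0, "wz": 52, "hand": 0.7}, {"x": -0.099, "y": -0.24, "z": 0.021, "wx": 0, "wy": 0, "wz": 52, "hand": 0.7}, {"x": -0.099, "y": -0.24, "z": 0.021, "wx": 0, "wy": 0, "wz": 52, "hand": 0.7}])

```text
time: 12.5
tool_pos: [0.5508, -0.1007, 0.2789]
tool_rot: [-3.141, -0.0, 1.577]
contact_force: [-0.8, 0.5, -0.7]
opening: 0.0643
```

```bash
python3 - <<'E'
from h import *
im=snap("top","t5.png");s=snap("side","s5.png")
cv2.imwrite("pics/c8.png",np.vstack([np.hstack([cv2.resize(im[205:245,385:445],(480,320),interpolation=3),cv2.resize(s[130:250,290:370],(213,320),interpolation=3)]),cv2.resize(im[200:290,270:480],(693,280),interpolation=3)]))
go((.6,-.28,.2,90))
E
```

```text
t 12.6 tcp [ 0.5513 -0.0991  0.2789] rpy [180.   -0.   90.6] q6 -0.33 open 0.0643 F [-0.   0.1 -0.7] T [-0.1   0.05  0.03]
(0.6, -0.28, 0.2, 90) -> [-181.5   46.7   78.9] mm rot [ 0.  -0.   0.6]
```

View pics/c8.png

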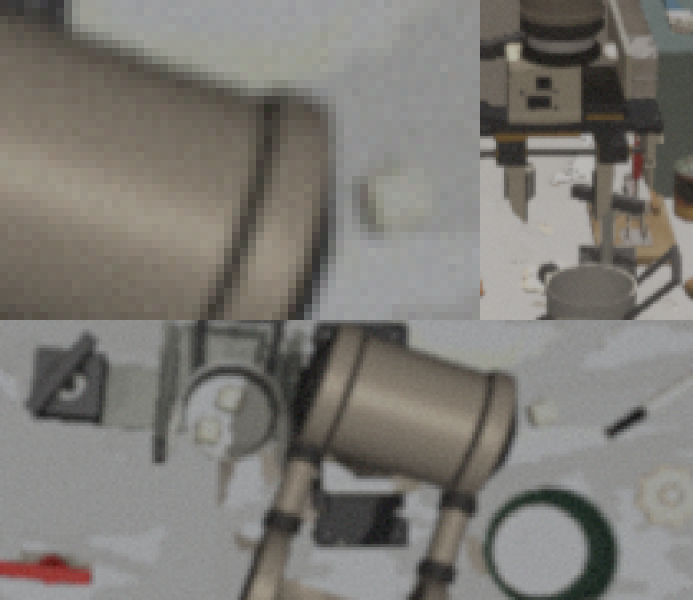

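Ten viewed. The key stands in the bore turned about 148°, and lump 2 at (434,230) hasn't moved. I'll refine the lump positions from the first pictures.

```bash
python3 - <<'E'
from h import *
im=cv2.imread("pics/top0.png").astype(int);s=cv2.imread("pics/side0.png").astype(int)
s5=cv2.imread("pics/s5.png").astype(int)
for n,I,(u,v) in(("top",im,(401,221)),("top",im,(434,230)),("side",s,(352,322)),("side",s,(347,348)),("side",s5,(352,322)),("side",s5,(347,348))):
    r=10; w=I[v-r:v+r+1,u-r:u+r+1]; d=np.abs(w-np.median(w.reshape(-1,3),0)).sum(2)
    b=blobs(d>24,u-r,v-r,8)
    for a,c in b[:3]:
        q=cv2.minAreaRect(c); print(n,(u,v),a,np.round(q[0],1),np.round(q[1],1),round(q[2]),onz(n,q[0],.012).round(4))
E
```

```text
top (401, 221) 37.0 [399.5 221.5] [8.5 7.6] 27 [ 0.6277 -0.2181  0.012 ]
top (401, 221) 22.5 [406.5 213. ] [4. 9.] 90 [ 0.6572 -0.2422  0.012 ]
top (434, 230) 118.0 [434. 232.] [20. 16.] 0 [ 0.5929 -0.3359  0.012 ]
side (352, 322) 78.0 [352.  322.5] [12. 11.] 0 [ 0.6283 -0.2267  0.012 ]
side (347, 348) 83.0 [345.8 350.6] [13.5 11. ] 11 [ 0.6001 -0.3434  0.012 ]
side (352, 322) 81.5 [352.  323.5] [ 9. 12.] 90 [ 0.6278 -0.2312  0.012 ]
side (347, 348) 82.0 [345.5 351. ] [14.2 10.4] 18 [ 0.5992 -0.3451  0.012 ]
```

Emit:
move_arm(deltas=[{"x": -0.05, "y": 0.03, "z": 0.04, "wx": 0, "wy": 0, "wz": 0, "hand": 0.75}, {"x": -0.1, "y": 0.06, "z": 0.09, "wx": 0, "wy": 0, "wz": 0, "hand": 0.75}, {"x": -0.126, "y": 0.0755, "z": 0.14, "wx": 0, "wy": 0, "wz": 0, "hand": 0.75}, {"x": -0.126, "y": 0.0755, "z": 0.19, "wx": 0, "wy": 0, "wz": 0, "hand": 0.75}, {"x": -0.126, "y": 0.0755, "z": 0.23, "wx": 0, "wy": 0, "wz": 0, "hand": 0.75}, {"x": -0.126, "y": 0.0755, "z": 0.26, "wx": 0, "wy": 0, "wz": 0, "hand": 0.75}, {"x": -0.126, "y": 0.0755, "z": 0.273, "wx": 0, "wy": 0, "wz": 0, "hand": 0.75}, {"x": -0.126, "y": 0.0755, "z": 0.273, "wx": 0, "wy": 0, "wz": 0, "hand": 0.1}], grip_force=15)

```text
time: 13.6
tool_pos: [0.6279, -0.2241, 0.0054]
tool_rot: [-3.141, -0.0, 1.58]
contact_force: [-0.2, -0.3, 0.2]
opening: 0.063
```

Emit:
move_arm(deltas=[{"x": 0, "y": 0, "z": 0, "wx": 0, "wy": 0, "wz": 0, "hand": 0}, {"x": 0, "y": 0, "z": 0, "wx": 0, "wy": 0, "wz": 0, "hand": 0}, {"x": 0, "y": 0, "z": 0, "wx": 0, "wy": 0, "wz": 0, "hand": 0}, {"x": 0, "y": 0, "z": 0, "wx": 0, "wy": 0, "wz": 0, "hand": 0}])

```text
time: 14.1
tool_pos: [0.6283, -0.2253, 0.0069]
tool_rot: [3.14, 0.001, 1.578]
contact_force: [0.1, 1.1, 5.5]
opening: 0.0352
```

Emit:
move_arm(deltas=[{"x": 0, "y": 0, "z": -0.04, "wx": 0, "wy": 0, "wz": 0, "hand": 0}, {"x": 0, "y": 0, "z": -0.085, "wx": 0, "wy": 0, "wz": 0, "hand": 0}, {"x": -0.025, "y": -0.045, "z": -0.12, "wx": 0, "wy": 0, "wz": 0, "hand": 0}, {"x": -0.055, "y": -0.095, "z": -0.12, "wx": 0, "wy": 0, "wz": 0, "hand": 0}, {"x": -0.085, "y": -0.145, "z": -0.12, "wx": 0, "wy": 0, "wz": 0, "hand": 0}, {"x": -0.1035, "y": -0.177, "z": -0.12, "wx": 0, "wy": 0, "wz": 0, "hand": 0}, {"x": -0.1035, "y": -0.177, "z": -0.12, "wx": 0, "wy": 0, "wz": 0, "hand": 0}])

```text
time: 14.98
tool_pos: [0.4493, -0.3311, 0.1258]
tool_rot: [-3.141, -0.0, 1.574]
contact_force: [0.3, -0.2, 0.3]
opening: 0.0353
```

```bash
python3 - <<'E'
from h import *
im=snap("top","t6.png");s=snap("side","s6.png")
cv2.imwrite("pics/c9.png",np.hstack([cv2.resize(im[210:300,390:490],(400,360),interpolation=3),cv2.resize(s[240:360,240:370],(390,360),interpolation=3)]))
go((.451,-.326,.065,90))
E
```

```text
t 15.07 tcp [ 0.4516 -0.3299  0.1258] rpy [180.   -0.   90.4] q6 -0.77 open 0.035 F [-0.9  0.  -0.1] T [-0.12  0.03  0.04]
(0.451, -0.326, 0.065, 90) -> [ 3.9 -0.6 60.8] mm rot [ 0.  -0.   0.4]
```

View pics/c9.png

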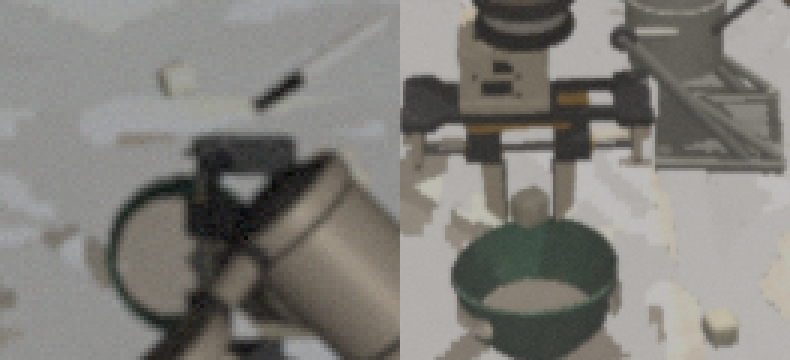

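Lump is held over the bowl, and lump 2 is still in place. Eleven pictures viewed. Release, then fetch lump 2.

Emit:
move_arm(deltas=[{"x": 0.002, "y": 0, "z": 0.03, "wx": 0, "wy": 0, "wz": 0, "hand": 0}, {"x": 0.002, "y": 0, "z": 0.06, "wx": 0, "wy": 0, "wz": 0, "hand": 0}, {"x": 0.002, "y": 0, "z": 0.06, "wx": 0, "wy": 0, "wz": 0, "hand": 0.55}, {"x": 0.002, "y": 0, "z": 0.06, "wx": 0, "wy": 0, "wz": 0, "hand": 0.55}, {"x": 0.002, "y": 0, "z": 0.03, "wx": 0, "wy": 0, "wz": 0, "hand": 0.55}, {"x": 0.002, "y": 0, "z": -0.01, "wx": 0, "wy": 0, "wz": 0, "hand": 0.6}, {"x": -0.005, "y": 0.06, "z": -0.01, "wx": 0, "wy": 0, "wz": 0, "hand": 0.75}, {"x": -0.009, "y": 0.12, "z": -0.01, "wx": 0, "wy": 0, "wz": 0, "hand": 0.75}])

```text
time: 16.08
tool_pos: [0.5738, -0.3389, 0.1393]
tool_rot: [3.137, 0.003, 1.577]
contact_force: [1.0, -1.1, -0.3]
opening: 0.0678
```

```bash
python3 - <<'E'
from h import *
go((.600,-.338,.006,90))
s=snap("side","s7.png").astype(int);u,v,r=347,348,12
w=s[v-r:v+r+1,u-r:u+r+1]; d=np.abs(w-np.median(w.reshape(-1,3),0)).sum(2)
for a,c in blobs(d>24,u-r,v-r,8)[:2]: print(a,cv2.minAreaRect(c))
E
```

```text
t 16.07 tcp [ 0.5738 -0.3389  0.1393] rpy [179.7   0.2  90.4] q6 -0.65 open 0.0678 F [ 1.  -1.1 -0.3] T [-0.14  0.04 -0.04]
(0.6, -0.338, 0.006, 90) -> [  1.2  25.6 133.4] mm rot [0.3 0.2 0.4]
256.0 ((344.0, 348.5), (18.0, 23.0), 0.0)
```

Emit:
move_arm(deltas=[{"x": 0.001, "y": 0.027, "z": 0.04, "wx": 0, "wy": 0, "wz": 0, "hand": 0.75}, {"x": 0.001, "y": 0.027, "z": 0.08, "wx": 0, "wy": 0, "wz": 0, "hand": 0.75}, {"x": 0.001, "y": 0.027, "z": 0.115, "wx": 0, "wy": 0, "wz": 0, "hand": 0.75}, {"x": 0.001, "y": 0.027, "z": 0.13, "wx": 0, "wy": 0, "wz": 0, "hand": 0.75}, {"x": 0.001, "y": 0.027, "z": 0.13, "wx": 0, "wy": 0, "wz": 0, "hand": 0}, {"x": 0.001, "y": 0.027, "z": 0.13, "wx": 0, "wy": 0, "wz": 0, "hand": 0}, {"x": 0.001, "y": 0.027, "z": 0.13, "wx": 0, "wy": 0, "wz": 0, "hand": 0}, {"x": 0.001, "y": 0.027, "z": 0.13, "wx": 0, "wy": 0, "wz": 0, "hand": 0}])

```text
time: 17.12
tool_pos: [0.5993, -0.3374, 0.0072]
tool_rot: [3.139, 0.002, 1.578]
contact_force: [2.1, -1.2, 4.1]
opening: 0.0333
```

Emit:
move_arm(deltas=[{"x": 0, "y": 0, "z": -0.04, "wx": 0, "wy": 0, "wz": 0, "hand": 0}, {"x": 0, "y": 0, "z": -0.085, "wx": 0, "wy": 0, "wz": 0, "hand": 0}, {"x": 0.002, "y": -0.04, "z": -0.12, "wx": 0, "wy": 0, "wz": 0, "hand": 0}, {"x": 0.004, "y": -0.08, "z": -0.12, "wx": 0, "wy": 0, "wz": 0, "hand": 0}, {"x": 0.006, "y": -0.12, "z": -0.12, "wx": 0, "wy": 0, "wz": 0, "hand": 0}, {"x": 0.01, "y": -0.148, "z": -0.12, "wx": 0, "wy": 0, "wz": 0, "hand": 0}, {"x": 0.01, "y": -0.148, "z": -0.12, "wx": 0, "wy": 0, "wz": 0, "hand": 0}])

```text
time: 18.0
tool_pos: [0.4489, -0.3276, 0.126]
tool_rot: [-3.141, -0.001, 1.576]
contact_force: [0.9, 0.5, -0.5]
opening: 0.0317
```

```bash
python3 - <<'E'
from h import *
im=snap("top","t8.png");s=snap("side","s8.png")
cv2.imwrite("pics/c10.png",np.hstack([cv2.resize(im[200:300,380:490],(440,400),interpolation=3),cv2.resize(s[240:370,240:360],(369,400),interpolation=3)]))
go((.451,-.327,.065,90))
E
```

```text
t 18.1 tcp [ 0.451  -0.3282  0.1261] rpy [179.9   0.   90.4] q6 -0.77 open 0.0316 F [-0.7 -0.9 -0.1] T [-0.05 -0.01 -0.03]
(0.451, -0.327, 0.065, 90) -> [ 1.2 -0.  61.1] mm rot [0.1 0.  0.4]
```

View pics/c10.png

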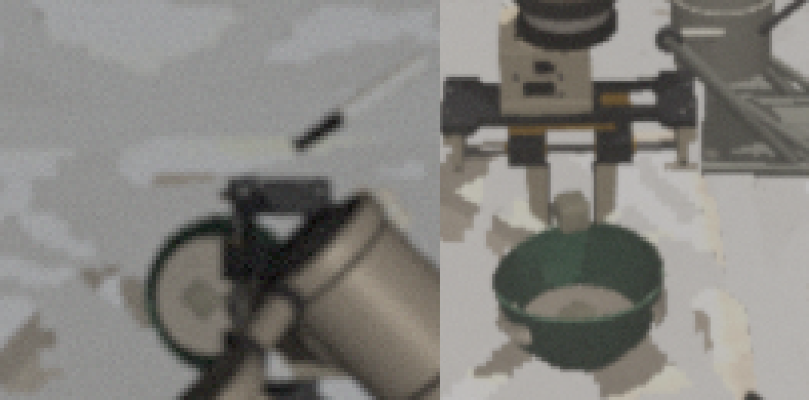

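Lump 1 lies in the bowl and lump 2 is held above it. Twelve viewed. Release, then shift to the bowl's near wall.

Emit:
move_arm(deltas=[{"x": 0.001, "y": 0, "z": 0.03, "wx": 0, "wy": 0, "wz": 0, "hand": 0}, {"x": 0.001, "y": 0, "z": 0.06, "wx": 0, "wy": 0, "wz": 0, "hand": 0}, {"x": 0.001, "y": 0, "z": 0.06, "wx": 0, "wy": 0, "wz": 0, "hand": 0.5}, {"x": 0.001, "y": 0, "z": 0.06, "wx": 0, "wy": 0, "wz": 0, "hand": 0.5}, {"x": 0.001, "y": 0, "z": 0.02, "wx": 0, "wy": 0, "wz": 0, "hand": 0.5}, {"x": 0.001, "y": -0.02, "z": 0, "wx": 0, "wy": 0, "wz": 0, "hand": 0.4}, {"x": 0.001, "y": -0.056, "z": 0, "wx": 0, "wy": 0, "wz": 0, "hand": 0.4}, {"x": 0.001, "y": -0.056, "z": 0, "wx": 0, "wy": 0, "wz": 0, "hand": 0.4}])

```text
time: 19.1
tool_pos: [0.3936, -0.3277, 0.1276]
tool_rot: [3.14, 0.002, 1.577]
contact_force: [0.6, 0.7, -0.4]
opening: 0.037
```

```bash
python3 - <<'E'
from h import *
im=snap("top","t9.png").astype(int);s=snap("side","s9.png")
go((.395,-.328,.041,90))
m=(im[:,:,1]-im[:,:,2]>8)
for a,c in blobs(m[235:315,395:480],395,235)[:2]: print(a,c[:,0].min(0),c[:,0].max(0))
cv2.imwrite("pics/c11.png",np.hstack([cv2.resize(im[230:310,390:480].astype(np.uint8),(450,400),interpolation=3),cv2.resize(s[270:370,235:335],(400,400),interpolation=3)])[:,:800])
E
```

```text
t 19.2 tcp [ 0.3952 -0.328   0.1271] rpy [1.799e+02 1.000e-01 9.040e+01] q6 -0.85 open 0.0365 F [0.4 0.1 1.3] T [-0.07  0.02 -0.03]
(0.395, -0.328, 0.041, 90) -> [ 0.2 -0.4 86.1] mm rot [0.1 0.1 0.4]
53.5 [424. 254.] [449. 261.]
```

View pics/c11.png

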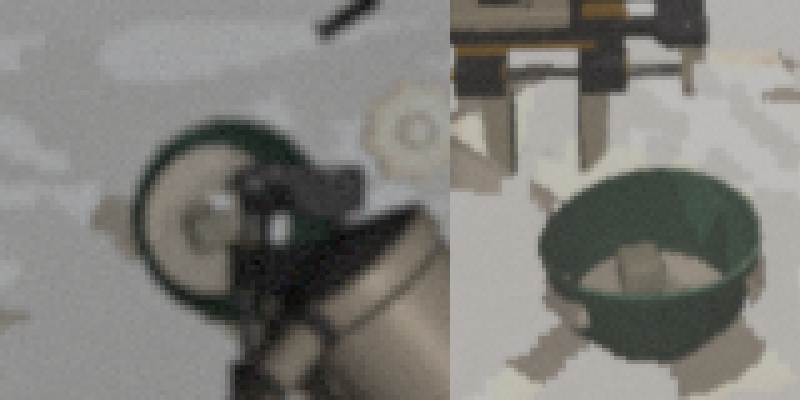

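Thirteen viewed: bowl rim in side spans 257–312 px as before. At least one lump is seen in it; the other is hidden behind the gripper. Grasping the wall.

Emit:
move_arm(deltas=[{"x": 0, "y": 0, "z": 0.03, "wx": 0, "wy": 0, "wz": 0, "hand": 0.4}, {"x": 0, "y": 0, "z": 0.06, "wx": 0, "wy": 0, "wz": 0, "hand": 0.4}, {"x": 0, "y": 0, "z": 0.086, "wx": 0, "wy": 0, "wz": 0, "hand": 0.4}, {"x": 0, "y": 0, "z": 0.086, "wx": 0, "wy": 0, "wz": 0, "hand": 0}, {"x": 0, "y": 0, "z": 0.086, "wx": 0, "wy": 0, "wz": 0, "hand": 0}, {"x": 0, "y": 0, "z": 0.086, "wx": 0, "wy": 0, "wz": 0, "hand": 0}, {"x": 0, "y": 0, "z": 0.086, "wx": 0, "wy": 0, "wz": 0, "hand": 0}], grip_force=30)

```text
time: 20.08
tool_pos: [0.3967, -0.3293, 0.0423]
tool_rot: [3.136, 0.005, 1.577]
contact_force: [2.2, -1.5, 6.2]
opening: 0.0176
```

```bash
python3 - <<'E'
from h import *
go((.38,-.328,.08,90.4),(.39,-.05,.08,90.4),(.394,.006,.05,84.5),(.415,.0055,.05,84.5))
E
```

```text
t 20.07 tcp [ 0.3967 -0.3293  0.0423] rpy [179.7   0.3  90.4] q6 -0.85 open 0.0176 F [ 2.2 -1.5  6.2] T [-0.14 -0.95 -0.05]
(0.38, -0.328, 0.08, 90.4) -> [  1.2 -16.5 -37.8] mm rot [ 0.3  0.3 -0. ]
(0.39, -0.05, 0.08, 90.4) -> [277.9  11.9   0. ] mm rot [0. 0. 0.]
(0.394, 0.006, 0.05, 84.5) -> [56.   4.4 30. ] mm rot [ 0.  -0.   5.9]
(0.415, 0.0055, 0.05, 84.5) -> [ 1.5 21.   0. ] mm rot [0. 0. 0.]
```

Emit:
move_arm(deltas=[{"x": 0, "y": 0, "z": -0.02, "wx": 0, "wy": 0, "wz": 0, "hand": 0}, {"x": 0.01, "y": -0.005, "z": -0.04, "wx": 0, "wy": 0, "wz": 0, "hand": 0}, {"x": 0.05, "y": -0.008, "z": -0.04, "wx": 0, "wy": 0, "wz": 0, "hand": 0}, {"x": 0.09, "y": -0.008, "z": -0.04, "wx": 0, "wy": 0, "wz": 0, "hand": 0}, {"x": 0.13, "y": -0.008, "z": -0.04, "wx": 0, "wy": 0, "wz": 0, "hand": 0}, {"x": 0.17, "y": -0.008, "z": -0.04, "wx": 0, "wy": 0, "wz": 0, "hand": 0}, {"x": 0.21, "y": -0.008, "z": -0.04, "wx": 0, "wy": 0, "wz": 0, "hand": 0}, {"x": 0.24, "y": -0.008, "z": -0.04, "wx": 0, "wy": 0, "wz": 0, "hand": 0}])

```text
time: 21.08
tool_pos: [0.3846, -0.0859, 0.0806]
tool_rot: [3.141, 0.0, 1.579]
contact_force: [-0.1, 0.2, -2.9]
opening: 0.0102
```

```bash
python3 - <<'E'
from h import *
go((.390,.0042,.081,90.4),(.4163,.0042,.044,90.4),(.4163,.0042,.041,90.4))
im=snap("top","t10.png").astype(int);s=snap("side","s10.png")
cv2.imwrite("pics/c12.png",np.hstack([cv2.resize(im[210:300,290:400].astype(np.uint8),(440,360),interpolation=3),cv2.resize(s[250:350,240:340],(360,360),interpolation=3)])[:,:800])
E
```

```text
t 21.07 tcp [ 0.3846 -0.0859  0.0806] rpy [179.9   0.   90.5] q6 -0.42 open 0.0102 F [-0.1  0.2 -2.9] T [-0.07  0.13  0.02]
(0.39, 0.0042, 0.081, 90.4) -> [90.1  6.1 -0.4] mm rot [0.1 0.  0.1]
(0.4163, 0.0042, 0.044, 90.4) -> [-0.2 26.3 37. ] mm rot [0. 0. 0.]
(0.4163, 0.0042, 0.041, 90.4) -> [ 0. -0.  3.] mm rot [0. 0. 0.]
```

Force −2.9 N matches the bowl plus two lumps. Placing it in front of the pot.

Emit:
move_arm(deltas=[{"x": 0.045, "y": 0.003, "z": 0, "wx": 0, "wy": 0, "wz": 0, "hand": 0}, {"x": 0.08, "y": 0.006, "z": 0, "wx": 0, "wy": 0, "wz": 0, "hand": 0}, {"x": 0.091, "y": 0.006, "z": 0.012, "wx": 0, "wy": 0, "wz": 0, "hand": 0}, {"x": 0.091, "y": 0.006, "z": 0.026, "wx": 0, "wy": 0, "wz": 0, "hand": 0}, {"x": 0.091, "y": 0.015, "z": 0.036, "wx": 0, "wy": 0, "wz": 0, "hand": 0}, {"x": 0.091, "y": 0.024, "z": 0.036, "wx": 0, "wy": 0, "wz": 0, "hand": 0}, {"x": 0.091, "y": 0.03, "z": 0.037, "wx": 0, "wy": 0, "wz": 0, "hand": 0}, {"x": 0.091, "y": 0.03, "z": 0.039, "wx": 0, "wy": 0, "wz": 0, "hand": 0}])

```text
time: 22.18
tool_pos: [0.4118, 0.0033, 0.0417]
tool_rot: [-3.138, -0.0, 1.578]
contact_force: [-18.4, -0.1, 28.6]
opening: 0.0171
```

```bash
python3 - <<'E'
from h import *
go((.4148,.0042,.041,90.4))
E
```

```text
t 22.18 tcp [0.4118 0.0033 0.0417] rpy [-179.8   -0.    90.4] q6 -0.18 open 0.0171 F [-18.4  -0.1  28.6] T [0.02 1.75 0.12]
(0.4148, 0.0042, 0.041, 90.4) -> [0.9 3.  0.7] mm rot [-0.2 -0.   0. ]
```

Emit:
move_arm(deltas=[{"x": 0, "y": -0.003, "z": -0.001, "wx": 0, "wy": 0, "wz": 0, "hand": 0}, {"x": 0, "y": -0.003, "z": -0.001, "wx": 0, "wy": 0, "wz": 0, "hand": 0.4}, {"x": 0, "y": -0.003, "z": -0.001, "wx": 0, "wy": 0, "wz": 0, "hand": 0.4}, {"x": 0, "y": -0.003, "z": -0.001, "wx": 0, "wy": 0, "wz": 0, "hand": 0.4}, {"x": 0, "y": -0.003, "z": -0.04, "wx": 0, "wy": 0, "wz": 0, "hand": 0.4}, {"x": 0, "y": -0.003, "z": -0.1, "wx": 0, "wy": 0, "wz": 0, "hand": 0.4}, {"x": -0.05, "y": -0.003, "z": -0.15, "wx": 0, "wy": 0, "wz": 0, "hand": 0.4}, {"x": -0.1, "y": 0.02, "z": -0.19, "wx": 0, "wy": 0, "wz": 0, "hand": 0.4}])

```text
time: 23.18
tool_pos: [0.4302, -0.0869, 0.2247]
tool_rot: [3.141, 0.0, 1.58]
contact_force: [1.7, 0.4, -0.8]
opening: 0.0366
```

Emit:
move_arm(deltas=[{"x": -0.06, "y": 0, "z": -0.01, "wx": 0, "wy": 0, "wz": 0, "hand": 0.4}, {"x": -0.12, "y": 0, "z": -0.02, "wx": 0, "wy": 0, "wz": 0, "hand": 0.4}, {"x": -0.15, "y": 0, "z": -0.02, "wx": 0, "wy": 0, "wz": 0, "hand": 0.4}])

```text
time: 23.55
tool_pos: [0.4316, -0.2394, 0.243]
tool_rot: [3.141, 0.001, 1.576]
contact_force: [0.3, 0.5, 0.8]
opening: 0.037
```

```bash
python3 - <<'E'
from h import *
go((.670,-.016,.26,90))
im=snap("top","t11.png").astype(int);s=snap("side","s11.png")
cv2.imwrite("pics/c12.png",np.hstack([cv2.resize(im[190:290,290:400].astype(np.uint8),(440,400),interpolation=3),cv2.resize(s[190:310,250:370],(360,360),interpolation=3)[:,:] if 0 else cv2.resize(s[190:310,255:363],(360,400),interpolation=3)])[:,:800])
g=im.max(2); m=(g<80)
for a,c in blobs(m[235:290,305:370],305,235)[:3]: print(a,c[:,0].min(0),c[:,0].max(0))
E
```

```text
t 23.55 tcp [ 0.4316 -0.2394  0.243 ] rpy [1.799e+02 1.000e-01 9.030e+01] q6 -0.67 open 0.037 F [0.3 0.5 0.8] T [-0.09  0.07  0.  ]
(0.67, -0.016, 0.26, 90) -> [222.3 239.5 -17. ] mm rot [0.1 0.1 0.3]
1155.0 [314. 248.] [352. 287.]
```

View pics/c12.png

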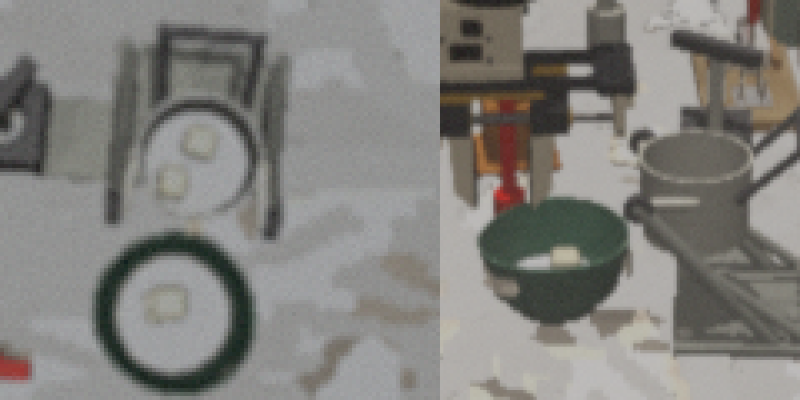

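```bash
python3 - <<'E'
from h import *
np.set_printoptions(linewidth=250)
c=onz("top",(333.,267.5),.078); a=np.radians(-5.5); d=c[:2]-[.5405,-.0025]
print("bowl",c,"stand",np.array([[np.cos(a),np.sin(a)],[-np.sin(a),np.cos(a)]])@d)
im=cv2.imread("pics/t11.png").astype(int)
print(im.max(2)[255:280,320:348]); print((im[:,:,2]-im[:,:,0])[258:274,322:342])
E
```

```text
bowl [0.4682746  0.00946522 0.078     ] stand [-0.0730397   0.00498764]
[[ 44  32  48  52  66  80  98 117 134 151 154 156 157 160 159 154 152 149 129 111  92  69  56  44  48  45  46  72]
 [ 48  44  54  65  96 119 138 149 160 160 161 164 160 163 161 163 160 159 154 145 127 103  79  57  46  44  45  52]
 [ 44  48  67  95 126 144 156 159 163 161 163 160 165 166 163 162 162 163 160 160 152 139 106  81  60  42  43  44]
 [ 42  58  94 125 149 160 167 162 163 163 162 161 161 162 159 161 162 163 161 161 162 154 141 103  77  54  50  41]
 [ 57  85 116 145 160 162 163 162 160 164 162 162 164 161 162 163 167 162 161 157 165 161 156 140 109  78  54  48]
 [ 76 109 139 155 162 162 163 155 159 155 152 153 154 153 153 153 161 163 160 162 161 162 162 157 136  97  62  52]
 [100 132 156 156 162 163 164 155 148 138 141 137 138 137 139 146 152 161 162 160 162 159 166 163 151 120  79  51]
 [118 148 160 162 162 157 152 143 139 142 140 143 142 143 140 142 138 154 159 160 163 162 164 163 159 137  97  64]
 [134 154 163 162 157 151 147 143 145 148 153 152 159 153 152 150 143 147 161 158 160 164 160 161 162 150 11
[... 2156 characters left out ...]
-2 -3]
 [-2 -5 -1 -2  6  8 14 13 12 10  8  7  9  9  8  0 -4 -2 -3 -5]
 [-3 -2 -4  2  9 12 14  9  6  5  4  3  6 11  5  0 -3 -3  0 -4]
 [-2 -3 -2  1  8 12 11  9  5  3  6  4  7 12  5  0 -3 -2 -3 -3]
 [-1 -3 -3  2  7 11 10  9  6  6  3  4  4 11  7 -2 -1 -3 -1 -4]
 [-3 -2 -2 -1  7 11 13 11  7  5  6  7  6 11  6 -1 -3 -2 -4 -1]
 [-4 -3 -2 -1  4 13 15 11  8 11 12 13 14 13  5 -3 -4 -2 -4 -5]
 [-4 -3 -3  0  6 11 13 12 10 13 12  8  8  2  3 -3 -5 -2 -2  2]
 [-3 -5 -2 -3  1  6  8  8  7  3  3  4 -2 -2 -6  0 -4 -4 -2 -1]
 [-4 -3 -1 -2  0  0  1 -1 -2 -2 -4 -3 -3 -1 -4 -3 -5 -3 -3 -5]
 [-3 -4 -3 -1 -6  0 -3 -3  0 -2 -4 -1 -2 -4 -3 -3  0 -1 -3 -2]
 [-3 -3 -4 -4 -5 -4 -3 -3 -3 -2 -3 -1 -4 -1 -3 -4 -3 -2 -3 -2]]
```

Fourteen viewed. The bowl is 73 mm in front of the pivot. The 10×10 px patch in it, with a bright 6 px top offset, reads as two lumps stacked. Going to the pot bar.

Emit:
move_arm(deltas=[{"x": 0.04, "y": 0.045, "z": -0.02, "wx": 0, "wy": 0, "wz": 5.8, "hand": 0.33}, {"x": 0.08, "y": 0.09, "z": -0.02, "wx": 0, "wy": 0, "wz": 5.8, "hand": 0.33}, {"x": 0.12, "y": 0.135, "z": -0.02, "wx": 0, "wy": 0, "wz": 5.8, "hand": 0.33}, {"x": 0.16, "y": 0.18, "z": -0.02, "wx": 0, "wy": 0, "wz": 5.8, "hand": 0.33}, {"x": 0.2, "y": 0.225, "z": -0.02, "wx": 0, "wy": 0, "wz": 5.8, "hand": 0.33}, {"x": 0.222, "y": 0.247, "z": -0.02, "wx": 0, "wy": 0, "wz": 5.8, "hand": 0.33}, {"x": 0.222, "y": 0.247, "z": 0, "wx": 0, "wy": 0, "wz": 5.8, "hand": 0.33}, {"x": 0.222, "y": 0.247, "z": 0, "wx": 0, "wy": 0, "wz": 5.8, "hand": 0.33}])

```text
time: 24.65
tool_pos: [0.6759, -0.011, 0.2402]
tool_rot: [-3.136, -0.0, 1.478]
contact_force: [0.5, -0.6, 0.6]
opening: 0.0304
```

```bash
python3 - <<'E'
from h import *
go((.6775,-.016,.164,84.5))
s=snap("side","s12.png"); print(proj("side",[[.6775,-.016,.183],monitor.observe()["tool_pos"]]))
g=cv2.cvtColor(s,cv2.COLOR_BGR2GRAY)
x,y,z=monitor.observe()["tool_pos"]
cv2.imwrite("pics/c13.png",cv2.resize(s[150:270,310:430],(600,600),interpolation=3))
E
```

```text
t 24.65 tcp [ 0.6759 -0.011   0.2402] rpy [-179.7   -0.    84.7] q6 -0.04 open 0.0304 F [ 0.5 -0.6  0.6] T [-0.11  0.05 -0.02]
(0.6775, -0.016, 0.164, 84.5) -> [-4.9  2.4 76.2] mm rot [-0.3 -0.   0.2]
[[362.97436249 228.67072229]
 [363.17926892 209.06976959]]
```

Emit:
move_arm(deltas=[{"x": -0.002, "y": 0.001, "z": 0.02, "wx": 0, "wy": 0, "wz": 0, "hand": 0.33}, {"x": -0.002, "y": 0.001, "z": 0.045, "wx": 0, "wy": 0, "wz": 0, "hand": 0.33}, {"x": -0.002, "y": 0.001, "z": 0.065, "wx": 0, "wy": 0, "wz": 0, "hand": 0.33}, {"x": -0.002, "y": 0.001, "z": 0.077, "wx": 0, "wy": 0, "wz": 0, "hand": 0.33}, {"x": -0.002, "y": 0.001, "z": 0.077, "wx": 0, "wy": 0, "wz": 0, "hand": 0}, {"x": -0.002, "y": 0.001, "z": 0.077, "wx": 0, "wy": 0, "wz": 0, "hand": 0}, {"x": -0.002, "y": 0.001, "z": 0.077, "wx": 0, "wy": 0, "wz": 0, "hand": 0}], grip_force=20)

```text
time: 25.58
tool_pos: [0.6803, -0.0148, 0.1676]
tool_rot: [3.134, -0.0, 1.477]
contact_force: [6.8, -0.9, -1.4]
opening: 0.0113
```

```bash
cat >> h.py <<'E'
def arc(t0,t1,n,p0,yaw,tilt_deg0=0):
    """tool deltas (mm) from the pose at tilt t0 for tilts t0..t1 (rad); bar on 144 mm radius"""
    f=lambda t:144.2*np.array([np.cos(.3173+t),np.sin(.3173+t)])
    for t in np.linspace(t0,t1,n+1)[1:]:
        d=f(t)-f(t0); print(round(t,2),"y %.1f z %.1f"%(d[0],-d[1]))
E
python3 - <<'E'
from h import *
go((.6775,-.016,.164,84.5))
arc(0,2.35,24,0,0)
E
```

```text
t 25.57 tcp [ 0.6803 -0.0148  0.1676] rpy [179.6  -0.   84.6] q6 -0.04 open 0.0113 F [ 6.8 -0.9 -1.4] T [-0.17 -1.03  0.01]
(0.6775, -0.016, 0.164, 84.5) -> [-1.4 -2.7  3.6] mm rot [ 0.4 -0.   0.1]
0.1 y -5.1 z -13.2
0.2 y -11.4 z -25.8
0.29 y -18.9 z -37.7
0.39 y -27.5 z -48.9
0.49 y -37.3 z -59.1
0.59 y -47.9 z -68.4
0.69 y -59.4 z -76.6
0.78 y -71.7 z -83.6
0.88 y -84.6 z -89.3
0.98 y -97.9 z -93.8
1.08 y -111.7 z -97.0
1.18 y -125.7 z -98.8
1.27 y -139.8 z -99.2
1.37 y -153.9 z -98.2
1.47 y -167.8 z -95.9
1.57 y -181.4 z -92.2
1.66 y -194.6 z -87.2
1.76 y -207.3 z -80.9
1.86 y -219.2 z -73.5
1.96 y -230.4 z -64.8
2.06 y -240.7 z -55.2
2.15 y -250.0 z -44.6
2.25 y -258.2 z -33.1
2.35 y -265.3 z -20.9
```

Emit:
move_arm(deltas=[{"x": 0, "y": -0.0051, "z": -0.0132, "wx": 0, "wy": 0, "wz": 0, "hand": 0}, {"x": 0, "y": -0.0114, "z": -0.0258, "wx": 0, "wy": 0, "wz": 0, "hand": 0}, {"x": 0, "y": -0.0189, "z": -0.0377, "wx": 0, "wy": 0, "wz": 0, "hand": 0}, {"x": 0, "y": -0.0275, "z": -0.0489, "wx": 0, "wy": 0, "wz": 0, "hand": 0}, {"x": 0, "y": -0.0373, "z": -0.0591, "wx": 0, "wy": 0, "wz": 0, "hand": 0}, {"x": 0, "y": -0.0479, "z": -0.0684, "wx": 0, "wy": 0, "wz": 0, "hand": 0}, {"x": 0, "y": -0.0594, "z": -0.0766, "wx": 0, "wy": 0, "wz": 0, "hand": 0}, {"x": 0, "y": -0.0717, "z": -0.0836, "wx": 0, "wy": 0, "wz": 0, "hand": 0}])

```text
time: 26.58
tool_pos: [0.6107, -0.0085, 0.2538]
tool_rot: [3.126, 0.0, 1.477]
contact_force: [10.4, -1.4, 5.8]
opening: 0.0113
```

```bash
python3 - <<'E'
from h import *
go((.61,-.008,.25,84.5))
E
```

```text
t 26.57 tcp [ 0.6107 -0.0085  0.2538] rpy [179.1   0.   84.6] q6 -0.05 open 0.0113 F [10.4 -1.4  5.8] T [-0.36 -1.89  0.02]
(0.61, -0.008, 0.25, 84.5) -> [ 0.4 -0.8  3.8] mm rot [0.9 0.  0.1]
```

Emit:
move_arm(deltas=[{"x": 0, "y": -0.0129, "z": -0.0057, "wx": 0, "wy": 0, "wz": 0, "hand": 0}, {"x": 0, "y": -0.0262, "z": -0.0102, "wx": 0, "wy": 0, "wz": 0, "hand": 0}, {"x": 0, "y": -0.04, "z": -0.0134, "wx": 0, "wy": 0, "wz": 0, "hand": 0}, {"x": 0, "y": -0.054, "z": -0.0152, "wx": 0, "wy": 0, "wz": 0, "hand": 0}, {"x": 0, "y": -0.0681, "z": -0.0156, "wx": 0, "wy": 0, "wz": 0, "hand": 0}, {"x": 0, "y": -0.0822, "z": -0.0146, "wx": 0, "wy": 0, "wz": 0, "hand": 0}, {"x": 0, "y": -0.0961, "z": -0.0123, "wx": 0, "wy": 0, "wz": 0, "hand": 0}, {"x": 0, "y": -0.1097, "z": -0.0086, "wx": 0, "wy": 0, "wz": 0, "hand": 0}])

```text
time: 27.58
tool_pos: [0.4993, 0.002, 0.2605]
tool_rot: [3.133, 0.001, 1.477]
contact_force: [3.9, -1.5, 3.9]
opening: 0.0113
```

Emit:
move_arm(deltas=[{"x": 0, "y": -0.0132, "z": 0.005, "wx": 0, "wy": 0, "wz": 0, "hand": 0}, {"x": 0, "y": -0.0259, "z": 0.0113, "wx": 0, "wy": 0, "wz": 0, "hand": 0}, {"x": 0, "y": -0.0378, "z": 0.0187, "wx": 0, "wy": 0, "wz": 0, "hand": 0}, {"x": 0, "y": -0.049, "z": 0.0274, "wx": 0, "wy": 0, "wz": 0, "hand": 0}, {"x": 0, "y": -0.0593, "z": 0.037, "wx": 0, "wy": 0, "wz": 0, "hand": 0}, {"x": 0, "y": -0.0686, "z": 0.0476, "wx": 0, "wy": 0, "wz": 0, "hand": 0}, {"x": 0, "y": -0.0768, "z": 0.0591, "wx": 0, "wy": 0, "wz": 0, "hand": 0}, {"x": 0, "y": -0.08, "z": 0.064, "wx": 0, "wy": 0, "wz": 0, "hand": 0}])

```text
time: 28.58
tool_pos: [0.4198, 0.0098, 0.1955]
tool_rot: [3.134, 0.0, 1.477]
contact_force: [6.9, 1.7, 22.8]
opening: 0.0109
```

```bash
python3 - <<'E'
from h import *
go((.61,-.008,.25,84.5))
p=np.array(monitor.observe()["tool_pos"])
a=np.radians(-5.5); d=p[:2]-[.5405,-.0025]; sx=np.cos(a)*d[0]+np.sin(a)*d[1]; sz=p[2]+.019-.138
print("stand",sx,sz,"tilt",np.arctan2(sz,sx)-.3173,"r",np.hypot(sx,sz))
E
```

```text
t 28.57 tcp [0.4198 0.0098 0.1955] rpy [179.6   0.   84.6] q6 -0.07 open 0.0109 F [ 6.9  1.7 22.8] T [ 0.06 -1.03  0.01]
(0.61, -0.008, 0.25, 84.5) -> [ 1.000e-01  1.914e+02 -5.320e+01] mm rot [0.4 0.  0.1]
stand -0.12132519438756749 0.07646474136681011 tilt 2.261929689878306 r 0.14341080665512693
```

Emit:
move_arm(deltas=[{"x": 0, "y": -0.0015, "z": 0.0025, "wx": 0, "wy": 0, "wz": 0, "hand": 0}, {"x": 0, "y": -0.0025, "z": 0.0045, "wx": 0, "wy": 0, "wz": 0, "hand": 0}, {"x": 0, "y": -0.0025, "z": 0.0045, "wx": 0, "wy": 0, "wz": 0, "hand": 0}, {"x": 0, "y": -0.0025, "z": 0.0045, "wx": 0, "wy": 0, "wz": 0, "hand": 0}, {"x": 0, "y": -0.0025, "z": 0.0045, "wx": 0, "wy": 0, "wz": 0, "hand": 0}, {"x": 0, "y": -0.0025, "z": 0.0045, "wx": 0, "wy": 0, "wz": 0, "hand": 0}], grip_force=30)

```text
time: 29.32
tool_pos: [0.42, 0.0098, 0.1952]
tool_rot: [3.126, 0.0, 1.477]
contact_force: [-1.2, 1.6, 34.3]
opening: 0.0113
```

```bash
python3 - <<'E'
from h import *
go()
im=snap("top","t14.png");s=snap("side","s14.png")
p=np.array(monitor.observe()["tool_pos"])
a=np.radians(-5.5); d=p[:2]-[.5405,-.0025]; sx=np.cos(a)*d[0]+np.sin(a)*d[1]; sz=p[2]+.019-.138
print("stand",sx,sz,"tilt",np.arctan2(sz,sx)-.3173,"r",np.hypot(sx,sz))
E
```

```text
t 29.32 tcp [0.42   0.0098 0.1952] rpy [179.1   0.   84.6] q6 -0.07 open 0.0113 F [-1.2  1.6 34.3] T [0.18 0.08 0.06]
stand -0.12115471035420333 0.0762483551432118 tilt 2.262573501303771 r 0.14315123297777166
```

The bar doesn't move under 34 N, so the pot is on its forward stop. Swinging it back upright.

Emit:
move_arm(deltas=[{"x": 0, "y": 0.0057, "z": -0.0094, "wx": 0, "wy": 0, "wz": 0, "hand": 0}, {"x": 0, "y": 0.0139, "z": -0.0209, "wx": 0, "wy": 0, "wz": 0, "hand": 0}, {"x": 0, "y": 0.0232, "z": -0.0315, "wx": 0, "wy": 0, "wz": 0, "hand": 0}, {"x": 0, "y": 0.0335, "z": -0.0411, "wx": 0, "wy": 0, "wz": 0, "hand": 0}, {"x": 0, "y": 0.0447, "z": -0.0498, "wx": 0, "wy": 0, "wz": 0, "hand": 0}, {"x": 0, "y": 0.0566, "z": -0.0572, "wx": 0, "wy": 0, "wz": 0, "hand": 0}, {"x": 0, "y": 0.0693, "z": -0.0635, "wx": 0, "wy": 0, "wz": 0, "hand": 0}, {"x": 0, "y": 0.0825, "z": -0.0685, "wx": 0, "wy": 0, "wz": 0, "hand": 0}])

```text
time: 30.42
tool_pos: [0.4958, 0.0028, 0.2596]
tool_rot: [-3.139, 0.0, 1.477]
contact_force: [-5.6, 0.1, 4.7]
opening: 0.011
```

Emit:
move_arm(deltas=[{"x": 0, "y": 0.0136, "z": -0.0037, "wx": 0, "wy": 0, "wz": 0, "hand": 0}, {"x": 0, "y": 0.0275, "z": -0.006, "wx": 0, "wy": 0, "wz": 0, "hand": 0}, {"x": 0, "y": 0.0416, "z": -0.007, "wx": 0, "wy": 0, "wz": 0, "hand": 0}, {"x": 0, "y": 0.0557, "z": -0.0066, "wx": 0, "wy": 0, "wz": 0, "hand": 0}, {"x": 0, "y": 0.0697, "z": -0.0048, "wx": 0, "wy": 0, "wz": 0, "hand": 0}, {"x": 0, "y": 0.0835, "z": -0.0016, "wx": 0, "wy": 0, "wz": 0, "hand": 0}, {"x": 0, "y": 0.0968, "z": 0.0029, "wx": 0, "wy": 0, "wz": 0, "hand": 0}, {"x": 0, "y": 0.1097, "z": 0.0086, "wx": 0, "wy": 0, "wz": 0, "hand": 0}])

```text
time: 31.42
tool_pos: [0.6073, -0.0074, 0.2488]
tool_rot: [-3.141, -0.001, 1.477]
contact_force: [-3.6, 4.0, 1.3]
opening: 0.0114
```

Emit:
move_arm(deltas=[{"x": 0, "y": 0.0123, "z": 0.007, "wx": 0, "wy": 0, "wz": 0, "hand": 0}, {"x": 0, "y": 0.0238, "z": 0.0152, "wx": 0, "wy": 0, "wz": 0, "hand": 0}, {"x": 0, "y": 0.0344, "z": 0.0245, "wx": 0, "wy": 0, "wz": 0, "hand": 0}, {"x": 0, "y": 0.0442, "z": 0.0347, "wx": 0, "wy": 0, "wz": 0, "hand": 0}, {"x": 0, "y": 0.0528, "z": 0.0459, "wx": 0, "wy": 0, "wz": 0, "hand": 0}, {"x": 0, "y": 0.0603, "z": 0.0578, "wx": 0, "wy": 0, "wz": 0, "hand": 0}, {"x": 0, "y": 0.0666, "z": 0.0704, "wx": 0, "wy": 0, "wz": 0, "hand": 0}, {"x": 0, "y": 0.0717, "z": 0.0836, "wx": 0, "wy": 0, "wz": 0, "hand": 0}])

```text
time: 32.42
tool_pos: [0.6789, -0.0145, 0.1652]
tool_rot: [3.14, -0.0, 1.477]
contact_force: [1.6, 4.9, 3.3]
opening: 0.0112
```

Emit:
move_arm(deltas=[{"x": 0, "y": 0.0008, "z": 0.002, "wx": 0, "wy": 0, "wz": 0, "hand": 0}, {"x": 0, "y": 0.0015, "z": 0.005, "wx": 0, "wy": 0, "wz": 0, "hand": 0}, {"x": 0, "y": 0.0015, "z": 0.005, "wx": 0, "wy": 0, "wz": 0, "hand": 0}])

```text
time: 32.8
tool_pos: [0.6805, -0.0146, 0.1603]
tool_rot: [3.139, -0.0, 1.477]
contact_force: [4.1, 4.3, 0.7]
opening: 0.0108
```

```bash
python3 - <<'E'
from h import *
go()
E
```

```text
t 32.8 tcp [ 0.6805 -0.0146  0.1603] rpy [179.9  -0.   84.6] q6 -0.04 open 0.0108 F [4.1 4.3 0.7] T [ 0.64 -0.44  0.1 ]
```

Emit:
move_arm(deltas=[{"x": 0, "y": 0, "z": 0.003, "wx": 0, "wy": 0, "wz": 0, "hand": 0}, {"x": 0, "y": 0, "z": 0.006, "wx": 0, "wy": 0, "wz": 0, "hand": 0}, {"x": 0, "y": 0, "z": 0.006, "wx": 0, "wy": 0, "wz": 0, "hand": 0}], grip_force=45)

```text
time: 33.17
tool_pos: [0.6808, -0.0147, 0.16]
tool_rot: [3.134, 0.0, 1.477]
contact_force: [-6.4, 6.0, 25.4]
opening: 0.0107
```

```bash
python3 - <<'E'
from h import *
go()
E
```

```text
t 33.17 tcp [ 0.6808 -0.0147  0.16  ] rpy [179.6   0.   84.6] q6 -0.04 open 0.0107 F [-6.4  6.  25.4] T [0.81 1.31 0.1 ]
```

Force builds with no motion, so the pot is on its upright stop. Release and go over to the key.

Emit:
move_arm(deltas=[{"x": 0, "y": 0, "z": -0.002, "wx": 0, "wy": 0, "wz": 0, "hand": 0.33}, {"x": 0, "y": 0, "z": -0.002, "wx": 0, "wy": 0, "wz": 0, "hand": 0.33}, {"x": 0, "y": 0, "z": -0.002, "wx": 0, "wy": 0, "wz": 0, "hand": 0.33}, {"x": 0, "y": 0, "z": -0.03, "wx": 0, "wy": 0, "wz": 0, "hand": 0.33}, {"x": 0, "y": 0, "z": -0.07, "wx": 0, "wy": 0, "wz": 0, "hand": 0.4}, {"x": 0, "y": 0, "z": -0.12, "wx": 0, "wy": 0, "wz": 0, "hand": 0.4}, {"x": 0.03, "y": 0, "z": -0.13, "wx": 0, "wy": 0, "wz": -10, "hand": 0.4}, {"x": 0.08, "y": -0.01, "z": -0.13, "wx": 0, "wy": 0, "wz": -20, "hand": 0.4}])

```text
time: 34.17
tool_pos: [0.6778, 0.0647, 0.2851]
tool_rot: [3.14, 0.001, 1.828]
contact_force: [0.6, 0.8, -0.8]
opening: 0.0363
```

```bash
python3 - <<'E'
from h import *
go((.6195,.1512,.29,142.4),(.6195,.1512,.1696,142.4))
im=snap("top","t15.png");s=snap("side","s15.png")
cv2.imwrite("pics/c15.png",np.hstack([cv2.resize(im[195:295,280:380],(440,440),interpolation=3),cv2.resize(s[200:310,260:350],(360,440),interpolation=3)]))
E
```

```text
t 34.17 tcp [0.6778 0.0647 0.2851] rpy [1.799e+02 1.000e-01 1.047e+02] q6 -0.27 open 0.0363 F [ 0.6  0.8 -0.8] T [-0.01  0.04 -0.02]
(0.6195, 0.1512, 0.29, 142.4) -> [ 98.5 -34.4  -5.1] mm rot [  0.1   0.1 -37.7]
(0.6195, 0.1512, 0.1696, 142.4) -> [  0.   -0.  120.4] mm rot [0. 0. 0.]
```

View pics/c15.png

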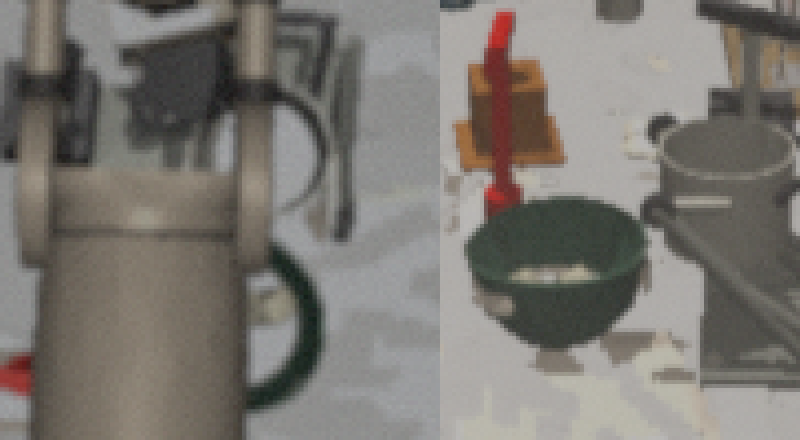

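Fifteen viewed: lumps show low in the bowl at (553,275 in the crop). The arm hides half of the pot; I'll check its inside by numbers once over the key.

Emit:
move_arm(deltas=[{"x": 0.04, "y": -0.015, "z": -0.005, "wx": 0, "wy": 0, "wz": -10, "hand": 0.45}, {"x": 0.08, "y": -0.028, "z": -0.005, "wx": 0, "wy": 0, "wz": -20, "hand": 0.45}, {"x": 0.0985, "y": -0.0345, "z": -0.005, "wx": 0, "wy": 0, "wz": -30, "hand": 0.45}, {"x": 0.0985, "y": -0.0345, "z": -0.005, "wx": 0, "wy": 0, "wz": -37.7, "hand": 0.45}, {"x": 0.0985, "y": -0.0345, "z": -0.005, "wx": 0, "wy": 0, "wz": -37.7, "hand": 0.45}, {"x": 0.0985, "y": -0.0345, "z": -0.005, "wx": 0, "wy": 0, "wz": -37.7, "hand": 0.45}])

```text
time: 35.02
tool_pos: [0.6189, 0.1519, 0.2892]
tool_rot: [-3.141, -0.0, 2.48]
contact_force: [-0.4, -0.3, -0.2]
opening: 0.0411
```

```bash
python3 - <<'E'
from h import *
np.set_printoptions(linewidth=250)
go((.6195,.1512,.1696,142.4))
im=snap("top","t16.png").astype(int)
y=im[:,:,2]-im[:,:,0]
print("pot");print(im.max(2)[216:246:1,322:356]);print(y[216:246:2,322:356:1])
print("before lumps y",(lambda I:(I[:,:,2]-I[:,:,0])[216:246:2,322:356])(cv2.imread("pics/t11.png").astype(int)))
print("bowl");print(y[255:282,318:350])
E
```

```text
t 35.02 tcp [0.6189 0.1519 0.2892] rpy [-180.    -0.   142.1] q6 -0.79 open 0.0411 F [-0.4 -0.3 -0.2] T [-0.04 -0.03 -0.04]
(0.6195, 0.1512, 0.1696, 142.4) -> [-9.000e-01 -1.000e-01  1.196e+02] mm rot [-0.  -0.  -0.3]
pot
[[ 80  83 106 ...  99 112  94]
 [ 81  87 108 ... 111 114  94]
 [ 81  89 108 ... 116 113  86]
 ...
 [140 143 143 ... 115 129 139]
 [143 146 143 ... 113 135 139]
 [147 144 144 ... 116 134 133]]
[[ 3  3  5  6  5  6  3  3  1  2  3  3  2  5  0  4  5  3  5  7  2  2  2  1  5  2  5  6  2  2  5  4  4  4]
 [ 6  4  5  6  7  3  3  4  3  3  1  0  2 -2 -1 -2 -1  0 -1 -1  0 -1 -1  4  3  1  9  5  5  4  5  4  4  3]
 [ 5  2  5  5  5  2  3  4 -1 -1 -2 -3 -3 -1 -4 -2 -2 -4 -3 -2 -1 -1 -1 -1  1  2  2  1  4  3  3  3  6  7]
 [ 4  6  6  6  3  6  2 -2 -2 -2 -1 -4 -3 -3 -4 -2 -2 -3 -3 -1 -2 -2 -5 -1 -1 -6  1 -1  2  5  3  2  3  1]
 [ 4  4  5  4  2  2  0 -1 -2  0 -4 -2 -2 -3 -5 -3 -2 -2 -3 -2 -2 -3 -2 -2 -2 -4 -1 -3  3  1  3  1 -1  3]
 [ 4  9  5  6  2  0 -1 -1  1 -1 -1 -2 -2 -3 -2 -2 -2 -2 -4 -3 -3 -1 -4 -2 -2 -4 -3 -1  0 -2 -1  3  4  5]
 [ 5  7  9  5  2 -1 -2 -1 -4 -2 -3 -1 -2 -1 -2 -3 -4  0 
[... 5323 characters left out ...]
 -2  -3  -3  -3  -1   1  -3   3  -6  -5 -10]
 [ -5  -2   0  -2   1   0  -3  -2  -3  -4   5  14  16  20  22  20  18  15   2  -3  -3  -3  -2  -3  -3   0   0   0  -2  -5  -7  -5]
 [ -6  -3  -3   0   1   2   0  -2  -3  -1   4  14  18  18  21  18  18   8   2  -2  -3  -2  -1   0  -1   2   3   0  -4   0  -3  -5]
 [ -4  -8  -1   0   1   3   2  -3  -1  -4   2   7  15  11  14  16  12   3  -1  -3  -4  -5  -2   0   0   5  -6   0  -3 -10  -6  -3]
 [ -3  -4  -3  -5  -1   2   4   1  -1   0   1   2   5   5   7   8   3   2  -3  -4  -1  -2  -2   0  -2   1  -4  -4  -6   0  -4   0]
 [ -4  -2  -5 -10  -3  -2   2   1   1  -1   1   0   0   0   2   3  -1  -4  -1  -2  -2   3  -2   0  -3  -6  -4   1   1   0   0   1]]
```

The pot is empty and four lump patches lie in the bowl. Regrasping the key.

Emit:
move_arm(deltas=[{"x": -0.0005, "y": 0, "z": 0.04, "wx": 0, "wy": 0, "wz": 0, "hand": 0.45}, {"x": -0.0005, "y": 0, "z": 0.08, "wx": 0, "wy": 0, "wz": 0, "hand": 0.45}, {"x": -0.0005, "y": 0, "z": 0.105, "wx": 0, "wy": 0, "wz": 0, "hand": 0.45}, {"x": -0.0005, "y": 0, "z": 0.119, "wx": 0, "wy": 0, "wz": 0, "hand": 0.45}, {"x": -0.0005, "y": 0, "z": 0.119, "wx": 0, "wy": 0, "wz": 0, "hand": 0}, {"x": -0.0005, "y": 0, "z": 0.119, "wx": 0, "wy": 0, "wz": 0, "hand": 0}, {"x": -0.0005, "y": 0, "z": 0.119, "wx": 0, "wy": 0, "wz": 0, "hand": 0}, {"x": -0.0005, "y": 0, "z": 0.119, "wx": 0, "wy": 0, "wz": 0, "hand": 0}], grip_force=40)

```text
time: 36.08
tool_pos: [0.6197, 0.1524, 0.172]
tool_rot: [3.14, 0.002, 2.484]
contact_force: [-0.3, 0.8, 3.6]
opening: 0.0157
```

```bash
python3 - <<'E'
from h import *
go()
E
```

```text
t 36.08 tcp [0.6197 0.1524 0.172 ] rpy [1.799e+02 1.000e-01 1.423e+02] q6 -0.79 open 0.0157 F [-0.3  0.8  3.6] T [ 0.02 -0.09 -0.03]
```

Emit:
move_arm(deltas=[{"x": 0, "y": 0.0006, "z": 0, "wx": 0, "wy": 0, "wz": 10, "hand": 0}, {"x": -0.0002, "y": 0.0012, "z": 0, "wx": 0, "wy": 0, "wz": 20, "hand": 0}, {"x": -0.0005, "y": 0.0018, "z": 0, "wx": 0, "wy": 0, "wz": 30, "hand": 0}, {"x": -0.0008, "y": 0.0023, "z": 0, "wx": 0, "wy": 0, "wz": 40, "hand": 0}, {"x": -0.0012, "y": 0.0027, "z": 0, "wx": 0, "wy": 0, "wz": 50, "hand": 0}, {"x": -0.0018, "y": 0.0031, "z": 0, "wx": 0, "wy": 0, "wz": 60, "hand": 0}, {"x": -0.0023, "y": 0.0033, "z": 0, "wx": 0, "wy": 0, "wz": 70, "hand": 0}, {"x": -0.0029, "y": 0.0035, "z": 0, "wx": 0, "wy": 0, "wz": 80, "hand": 0}])

```text
time: 37.08
tool_pos: [0.6242, 0.1535, 0.1719]
tool_rot: [3.139, -0.002, 1.082]
contact_force: [0.2, 0.7, 3.6]
opening: 0.0156
```

```bash
python3 -c "
from h import *
go()"
```

```text
t 37.08 tcp [0.6242 0.1535 0.1719] rpy [ 1.799e+02 -1.000e-01  6.200e+01] q6 0.61 open 0.0156 F [0.2 0.7 3.6] T [ 0.01 -0.01  0.17]
```

Emit:
move_arm(deltas=[{"x": 0, "y": 0.0006, "z": 0, "wx": 0, "wy": 0, "wz": 10, "hand": 0}, {"x": -0.0002, "y": 0.0012, "z": 0, "wx": 0, "wy": 0, "wz": 20, "hand": 0}, {"x": -0.0005, "y": 0.0018, "z": 0, "wx": 0, "wy": 0, "wz": 30, "hand": 0}, {"x": -0.0008, "y": 0.0023, "z": 0, "wx": 0, "wy": 0, "wz": 40, "hand": 0}, {"x": -0.0012, "y": 0.0027, "z": 0, "wx": 0, "wy": 0, "wz": 50, "hand": 0}, {"x": -0.0018, "y": 0.0031, "z": 0, "wx": 0, "wy": 0, "wz": 60, "hand": 0}, {"x": -0.0021, "y": 0.0033, "z": 0, "wx": 0, "wy": 0, "wz": 66, "hand": 0}, {"x": -0.0021, "y": 0.0033, "z": 0, "wx": 0, "wy": 0, "wz": 66, "hand": 0}])

```text
time: 38.08
tool_pos: [0.6261, 0.1501, 0.1719]
tool_rot: [-3.141, -0.003, -0.063]
contact_force: [1.6, 0.7, 4.4]
opening: 0.0155
```

```bash
python3 -c "
from h import *
go()"
```

```text
t 38.08 tcp [0.6261 0.1501 0.1719] rpy [-1.799e+02 -1.000e-01 -3.600e+00] q6 1.75 open 0.0155 F [1.6 0.7 4.4] T [ 0.2  -0.   -0.01]
```

Emit:
move_arm(deltas=[{"x": 0, "y": 0.0003, "z": 0, "wx": 0, "wy": 0, "wz": 4, "hand": 0}, {"x": 0, "y": 0.0005, "z": 0, "wx": 0, "wy": 0, "wz": 8, "hand": 0}, {"x": 0, "y": 0.0007, "z": 0, "wx": 0, "wy": 0, "wz": 11, "hand": 0}])

```text
time: 38.45
tool_pos: [0.6261, 0.1495, 0.1719]
tool_rot: [-3.14, -0.002, -0.255]
contact_force: [0.8, 1.0, 5.2]
opening: 0.0155
```

```bash
python3 -c "
from h import *
go()"
```

```text
t 38.45 tcp [0.6261 0.1495 0.1719] rpy [-1.799e+02 -1.000e-01 -1.460e+01] q6 1.94 open 0.0155 F [0.8 1.  5.2] T [ 0.2  -0.04  0.15]
```

Emit:
move_arm(deltas=[{"x": 0, "y": 0.0001, "z": 0, "wx": 0, "wy": 0, "wz": 2, "hand": 0}, {"x": 0, "y": 0.0002, "z": 0, "wx": 0, "wy": 0, "wz": 4, "hand": 0}])

```text
time: 38.7
tool_pos: [0.626, 0.1493, 0.1719]
tool_rot: [-3.14, -0.002, -0.324]
contact_force: [1.2, 0.2, 5.7]
opening: 0.016
```

```bash
python3 -c "
from h import *
go()"
```

```text
t 38.7 tcp [0.626  0.1493 0.1719] rpy [-1.799e+02 -1.000e-01 -1.860e+01] q6 2.01 open 0.016 F [1.2 0.2 5.7] T [0.21 0.02 0.22]
```

Emit:
move_arm(deltas=[{"x": 0, "y": 0.0001, "z": 0, "wx": 0, "wy": 0, "wz": 2, "hand": 0}, {"x": 0, "y": 0.0002, "z": 0, "wx": 0, "wy": 0, "wz": 4, "hand": 0}])

```text
time: 38.95
tool_pos: [0.626, 0.1491, 0.1719]
tool_rot: [-3.14, -0.002, -0.394]
contact_force: [1.6, 0.3, 4.9]
opening: 0.016
```

```bash
python3 -c "
from h import *
go()"
```

```text
t 38.95 tcp [0.626  0.1491 0.1719] rpy [-1.799e+02 -1.000e-01 -2.260e+01] q6 2.08 open 0.016 F [1.6 0.3 4.9] T [ 0.2  -0.02  0.18]
```

Emit:
move_arm(deltas=[{"x": 0, "y": 0.0001, "z": 0, "wx": 0, "wy": 0, "wz": 2, "hand": 0}, {"x": 0, "y": 0.0003, "z": 0, "wx": 0, "wy": 0, "wz": 4, "hand": 0}, {"x": 0, "y": 0.0003, "z": 0, "wx": 0, "wy": 0, "wz": 4, "hand": 0}], grip_force=60)

```text
time: 39.33
tool_pos: [0.6259, 0.1488, 0.1719]
tool_rot: [-3.14, -0.002, -0.463]
contact_force: [-0.5, 0.3, 4.2]
opening: 0.0154
```

```bash
python3 -c "
from h import *
go()
im=snap('side','s20.png')"
```

```text
t 39.33 tcp [0.6259 0.1488 0.1719] rpy [-1.799e+02 -1.000e-01 -2.650e+01] q6 2.15 open 0.0154 F [-0.5  0.3  4.2] T [ 0.21 -0.03  0.3 ]
```

Emit:
move_arm(deltas=[{"x": 0, "y": 0.0001, "z": 0, "wx": 0, "wy": 0, "wz": 2, "hand": 0}, {"x": 0, "y": 0.0003, "z": 0, "wx": 0, "wy": 0, "wz": 4, "hand": 0}, {"x": 0, "y": 0.0003, "z": 0, "wx": 0, "wy": 0, "wz": 4, "hand": 0}])

```text
time: 39.75
tool_pos: [0.6257, 0.1486, 0.1719]
tool_rot: [-3.14, -0.002, -0.532]
contact_force: [0.8, 1.2, 5.6]
opening: 0.0157
```

```bash
python3 -c "
from h import *
go()"
```

```text
t 39.75 tcp [0.6257 0.1486 0.1719] rpy [-1.799e+02 -1.000e-01 -3.050e+01] q6 2.22 open 0.0157 F [0.8 1.2 5.6] T [ 0.22 -0.06  0.33]
```

Torque rose past the nut's 0.15 Nm from yaw −18° on, and then scaled with grip force, so the nut is on its stop and the bar was slipping in the pads. I'll open, realign the jaws, regrip, and meanwhile locate the rest's hole in the earlier top picture.

Emit:
move_arm(deltas=[{"x": 0, "y": 0, "z": 0, "wx": 0, "wy": 0, "wz": 0, "hand": 0.4}, {"x": 0, "y": 0, "z": 0, "wx": 0, "wy": 0, "wz": 0, "hand": 0.4}, {"x": 0, "y": -0.0008, "z": 0, "wx": 0, "wy": 0, "wz": -8, "hand": 0.4}, {"x": 0, "y": -0.0008, "z": 0, "wx": 0, "wy": 0, "wz": -13, "hand": 0.4}, {"x": 0, "y": -0.0008, "z": 0, "wx": 0, "wy": 0, "wz": -13, "hand": 0}, {"x": 0, "y": -0.0008, "z": 0, "wx": 0, "wy": 0, "wz": -13, "hand": 0}, {"x": 0, "y": -0.0008, "z": 0, "wx": 0, "wy": 0, "wz": -13, "hand": 0}, {"x": 0, "y": -0.0008, "z": 0, "wx": 0, "wy": 0, "wz": -13, "hand": 0}], grip_force=40)

```text
time: 40.75
tool_pos: [0.6252, 0.149, 0.1705]
tool_rot: [-3.142, 0.001, -0.309]
contact_force: [0.0, 0.5, -0.7]
opening: 0.0171
```

```bash
python3 - <<'E'
from h import *
np.set_printoptions(linewidth=250,threshold=10000)
go()
im=cv2.imread("pics/t11.png").astype(int)
u,v=proj("top",[[.4285,.311,.068]])[0]; print(u,v); u,v=int(u),int(v)
print(im.max(2)[v-13:v+14,u-14:u+15])
s=cv2.imread("pics/s15.png").astype(int); U,V=proj("side",[[.4285,.311,.068]])[0]; print(U,V); U,V=int(U),int(V)
print(s[:,:,2][V-8:V+9,U-16:U+17])
E
```

```text
t 40.75 tcp [0.6252 0.149  0.1705] rpy [-180.     0.   -17.7] q6 1.99 open 0.0171 F [ 0.   0.5 -0.7] T [ 0.1   0.22 -0.17]
240.81609028971326 278.57498483170593
[[145 146 146 148 149 144 143 141 147 145 144 149 142 143 139 137 132 132 132 140 135 133 137 139 133 129 131 125 127]
 [146 150 146 146 146 140 130 133 133 138 139 137 137 139 133 130 127 127 126 128 129 132 133 134 129 131 130 130 134]
 [144 148 151 147 138 138 124 130 129 132 130 130 131 131 125 122 120 120 123 126 128 127 125 125 112 108 120 134 132]
 [148 147 146 147 139 133 132 129 127 126 125 122 121 120 114 109 111 109 114 117 121 123 121 110  88  88 106 120 123]
 [147 148 144 146 133 135 133 131 124 121 120 119 121 122 122 125 124 125 127 132 137 138 131 109  76  63  94 110 118]
 [150 148 150 144 139 138 138 136 135 130 134 136 137 138 146 141 144 146 146 145 148 146 142 119  73  57  86 110 117]
 [148 147 150 142 143 139 142 146 143 144 143 149 142 141 145 147 144 150 148 148 154 150 143 115  76  57  82 112 121]
 [150 147 149 147 140 141 144 148 147 150 144 138 140 130 125 129 131 134 139 142 143 144 135 115  74  59 
[... 3907 characters left out ...]
171 176 174 174 173 174]
 [175 174 175 174 176 174 164 118 123 145 145 138 121 103 107 105 106 108 129 132 130 127 122 121 117 119 132 170 173 174 173 174 174]
 [173 176 173 174 172 172 163 112 109 123 117 112 103  98 104 108 104 100  94  92  92  96  92  93  91  96 123 168 174 174 173 172 175]
 [174 174 174 176 173 175 162 106  86  92  93  92  89  99 103 105 103  93  87  85  89  93  90  89  86  91 122 170 175 173 172 173 175]
 [172 173 173 174 172 173 164 112  83  89  91  87  91  97 106 107 100  95  86  88  89  90  90  90  89  88 120 169 174 174 173 175 175]
 [174 172 174 174 176 174 164 114  83  87  88  91  92  97 103 109 106  93  88  87  84  87  90  90  91  93 121 171 175 173 172 174 174]]
```

Emit:
move_arm(deltas=[{"x": 0, "y": -0.0006, "z": 0, "wx": 0, "wy": 0, "wz": -9, "hand": 0}, {"x": 0, "y": -0.0006, "z": -0.02, "wx": 0, "wy": 0, "wz": -9, "hand": 0}, {"x": 0, "y": -0.0006, "z": -0.045, "wx": 0, "wy": 0, "wz": -9, "hand": 0}, {"x": 0, "y": -0.0006, "z": -0.07, "wx": 0, "wy": 0, "wz": -9, "hand": 0}, {"x": 0, "y": -0.0006, "z": -0.095, "wx": 0, "wy": 0, "wz": -9, "hand": 0}, {"x": 0, "y": -0.0006, "z": -0.106, "wx": 0, "wy": 0, "wz": -9, "hand": 0}, {"x": 0, "y": -0.0006, "z": -0.106, "wx": 0, "wy": 0, "wz": -9, "hand": 0}])

```text
time: 41.62
tool_pos: [0.6257, 0.1495, 0.2768]
tool_rot: [-3.141, -0.001, -0.152]
contact_force: [-0.3, -0.8, -2.7]
opening: 0.0155
```

```bash
python3 - <<'E'
from h import *
go((.432,.3105,.276,-14.5))
E
```

```text
t 41.62 tcp [0.6257 0.1495 0.2768] rpy [-180.    -0.    -8.7] q6 1.84 open 0.0155 F [-0.3 -0.8 -2.7] T [-0.08  0.12  0.02]
(0.432, 0.3105, 0.276, -14.5) -> [-215.8 -129.9    0.7] mm rot [-0.  -0.   5.8]
```

Emit:
move_arm(deltas=[{"x": -0.04, "y": -0.024, "z": 0, "wx": 0, "wy": 0, "wz": 2, "hand": 0}, {"x": -0.08, "y": -0.048, "z": 0, "wx": 0, "wy": 0, "wz": 5.8, "hand": 0}, {"x": -0.12, "y": -0.072, "z": 0, "wx": 0, "wy": 0, "wz": 5.8, "hand": 0}, {"x": -0.16, "y": -0.096, "z": 0, "wx": 0, "wy": 0, "wz": 5.8, "hand": 0}, {"x": -0.195, "y": -0.117, "z": 0, "wx": 0, "wy": 0, "wz": 5.8, "hand": 0}, {"x": -0.216, "y": -0.13, "z": 0.02, "wx": 0, "wy": 0, "wz": 5.8, "hand": 0}, {"x": -0.216, "y": -0.13, "z": 0.04, "wx": 0, "wy": 0, "wz": 5.8, "hand": 0}, {"x": -0.216, "y": -0.13, "z": 0.04, "wx": 0, "wy": 0, "wz": 5.8, "hand": 0}])

```text
time: 42.62
tool_pos: [0.4302, 0.3101, 0.2343]
tool_rot: [3.138, 0.004, -0.252]
contact_force: [-0.7, -0.0, -1.9]
opening: 0.0157
```

```bash
python3 - <<'E'
from h import *
np.set_printoptions(precision=1,linewidth=250,threshold=10000)
go((.432,.3105,.222,-14.5))
s=snap("side","s21.png"); g=cv2.cvtColor(s,cv2.COLOR_BGR2GRAY).astype(float)
x,y,z=monitor.observe()["tool_pos"]
for h in(.03,.05,.07,.09): print(h,proj("side",[[x,y,z-h]])[0])
u,v=proj("side",[[x,y,z-.06]])[0].astype(int)
print(u,v);print(g[v-10:v+16,u-14:u+15].astype(int))
E
```

```text
t 42.62 tcp [0.4 0.3 0.2] rpy [179.8   0.2 -14.5] q6 2.3 open 0.0157 F [-0.7 -0.  -1.9] T [-0.   0.1  0.1]
(0.432, 0.3105, 0.222, -14.5) -> [ 1.7 -0.9 12.3] mm rot [0.2 0.2 0. ]
0.03 [276.1 180.5]
0.05 [276.3 186.1]
0.07 [276.5 191.7]
0.09 [276.7 197.3]
276 188
[[ 60  53  56  54  57  53  57  57  58  82 117  90  90  83  98 126 119 115  98 103 102 105  94  98 105 104  97  94  87]
 [ 58  61  64  65  63  64  61  63  67  81 105  92  88  89  92  99 102 103 117 119 120 113  94 105 108 116 123 131 127]
 [ 64  65  70  69  69  70  70  68  70  69  80  86  87  87  87  94  98 100 104  99 105 100  90  98  94 114 149 166 167]
 [ 63  62  64  73  66  66  71  65  65  56  67  82  87  89  87  96 100  99  99 102 107 103 110 116 106 122 157 166 167]
 [ 73  71  75  80  71  74  76  74  60  59  65  86  91  87  87  96 100 109 139 143 141 131 142 148 143 151 168 167 168]
 [ 71  71  73  76  73  68  74  76  66  59  68  83  89  88  90  98 103 118 162 169 172 164 165 167 165 166 169 169 169]
 [ 77  78  75  78  77  76  77  80  66  57  70  85  88  90  91 109 118 131 154 164 167 167 167 168 166 166 168 168 168]
 [ 78
[... 1556 characters left out ...]
103  93  84  76  67  68  69  80 101  93  93  91  97 128 154 167 169 166 168 166 164 168 169 168 169 168]
 [ 93  97  99  90  81  71  73  95 105 108 107 103  93  91  92 114 162 165 164 164 166 164 168 169 169 168 167 168 169]
 [ 80  83  86  69  64  70  99 138 151 154 145 117  96  90  91 114 163 166 162 163 170 169 168 168 168 169 168 168 167]
 [ 69  71  75  70  75 101 144 167 169 169 162 128  96  91  93 117 160 168 169 166 168 170 169 169 167 168 167 168 167]
 [106 108 120 121 128 146 166 169 170 168 159 125  92  87  92 111 151 167 169 169 168 169 167 166 166 166 168 166 166]
 [153 157 166 164 167 168 170 169 167 159 144 107  85  83  83  85 113 151 159 166 168 167 166 166 166 167 167 167 169]]
```

Emit:
move_arm(deltas=[{"x": 0.0005, "y": 0, "z": 0, "wx": 0, "wy": 0, "wz": 0, "hand": 0}, {"x": 0.0005, "y": 0, "z": 0.006, "wx": 0, "wy": 0, "wz": 0, "hand": 0}, {"x": 0.0005, "y": 0, "z": 0.012, "wx": 0, "wy": 0, "wz": 0, "hand": 0}, {"x": 0.0005, "y": 0, "z": 0.017, "wx": 0, "wy": 0, "wz": 0, "hand": 0}, {"x": 0.0005, "y": 0, "z": 0.021, "wx": 0, "wy": 0, "wz": 0, "hand": 0}, {"x": 0.0005, "y": 0, "z": 0.025, "wx": 0, "wy": 0, "wz": 0, "hand": 0}, {"x": 0.0005, "y": 0, "z": 0.028, "wx": 0, "wy": 0, "wz": 0, "hand": 0}])

```text
time: 43.55
tool_pos: [0.4322, 0.3105, 0.2085]
tool_rot: [-3.142, 0.0, -0.253]
contact_force: [0.3, -0.1, -3.2]
opening: 0.0154
```

Inside the hole without contact. Lowering the rest of the way.

Emit:
move_arm(deltas=[{"x": 0, "y": 0, "z": 0.01, "wx": 0, "wy": 0, "wz": 0, "hand": 0}, {"x": 0, "y": 0, "z": 0.02, "wx": 0, "wy": 0, "wz": 0, "hand": 0}, {"x": 0, "y": 0, "z": 0.03, "wx": 0, "wy": 0, "wz": 0, "hand": 0}, {"x": 0, "y": 0, "z": 0.04, "wx": 0, "wy": 0, "wz": 0, "hand": 0}, {"x": 0, "y": 0, "z": 0.048, "wx": 0, "wy": 0, "wz": 0, "hand": 0}, {"x": 0, "y": 0, "z": 0.053, "wx": 0, "wy": 0, "wz": 0, "hand": 0}, {"x": 0, "y": 0, "z": 0.053, "wx": 0, "wy": 0, "wz": 0, "hand": 0}])

```text
time: 44.42
tool_pos: [0.4322, 0.3105, 0.1555]
tool_rot: [3.142, 0.0, -0.253]
contact_force: [-0.2, -0.3, -2.7]
opening: 0.0156
```

Emit:
move_arm(deltas=[{"x": 0, "y": 0, "z": 0, "wx": 0, "wy": 0, "wz": 0, "hand": 0.2}, {"x": 0, "y": 0, "z": 0, "wx": 0, "wy": 0, "wz": 0, "hand": 0.45}, {"x": 0, "y": 0, "z": 0, "wx": 0, "wy": 0, "wz": 0, "hand": 0.45}, {"x": 0, "y": 0, "z": -0.03, "wx": 0, "wy": 0, "wz": 0, "hand": 0.45}, {"x": 0, "y": 0, "z": -0.08, "wx": 0, "wy": 0, "wz": 0, "hand": 0.45}, {"x": 0, "y": 0, "z": -0.12, "wx": 0, "wy": 0, "wz": 0, "hand": 0.45}, {"x": -0.03, "y": -0.03, "z": -0.12, "wx": 0, "wy": 0, "wz": 0, "hand": 0.45}, {"x": -0.06, "y": -0.09, "z": -0.12, "wx": 0, "wy": 0, "wz": 0, "hand": 0.45}])

```text
time: 45.42
tool_pos: [0.3977, 0.4082, 0.2773]
tool_rot: [-3.14, -0.002, -0.256]
contact_force: [1.5, 0.8, 0.1]
opening: 0.041
```

Emit:
move_arm(deltas=[{"x": -0.03, "y": -0.05, "z": 0, "wx": 0, "wy": 0, "wz": 0, "hand": 0.45}, {"x": -0.06, "y": -0.07, "z": 0, "wx": 0, "wy": 0, "wz": 0, "hand": 0.45}, {"x": -0.06, "y": -0.07, "z": 0, "wx": 0, "wy": 0, "wz": 0, "hand": 0.45}])

```text
time: 45.8
tool_pos: [0.3551, 0.4927, 0.2754]
tool_rot: [-3.142, 0.001, -0.249]
contact_force: [-0.5, -0.4, -0.4]
opening: 0.041
```

```bash
python3 - <<'E'
from h import *
go()
im=snap("top","t22.png");s=snap("side","s22.png")
cv2.imwrite("pics/fin.png",np.vstack([np.hstack([cv2.resize(im[195:295,220:370],(600,400),interpolation=3)]),np.hstack([cv2.resize(s[150:310,235:385],(188,200),interpolation=3),cv2.resize(im[110:330,80:640],(412,200),interpolation=3)])]))
E
```

```text
t 45.8 tcp [0.3551 0.4927 0.2754] rpy [-180.     0.   -14.3] q6 2.64 open 0.041 F [-0.5 -0.4 -0.4] T [0.05 0.17 0.02]
```

View pics/fin.png

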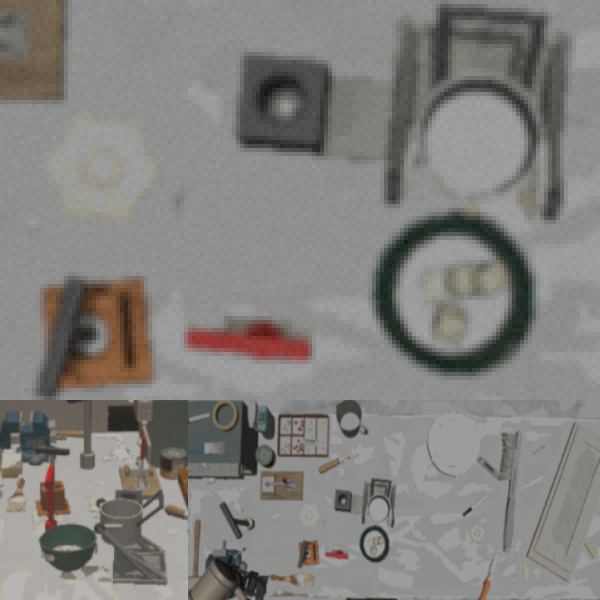

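The last picture shows the pot empty and upright, four lumps in the bowl, the key in its rest, the bench free of lumps and both rosettes in place. One last number: key height against the start.

```bash
python3 - <<'E'
from h import *
for a,b,n,(x0,x1,y0,y1) in(("top0.png","t22.png","top",(224,248,258,300)),("side0.png","s22.png","side",(258,295,183,200))):
    for f in(a,b):
        g=cv2.imread("pics/"+f).max(2); c=blobs((g<88)[y0:y1,x0:x1],x0,y0)[0]; print(n,f,c[0],cv2.minAreaRect(c[1]))
print(robot.hand_in())
E
```

```text
top top0.png 180.5 ((237.56602478027344, 279.51885986328125), (10.164681434631348, 30.08196449279785), 15.945395469665527)
top t22.png 184.5 ((237.58828735351562, 279.6470642089844), (10.186494827270508, 29.589345932006836), 14.03624439239502)
side side0.png 212.0 ((273.0, 191.0), (16.0, 30.0), 90.0)
side s22.png 213.5 ((273.5, 191.0), (16.0, 31.0), 90.0)
the job is handed in; nothing more can be done
None
```

I finished the job and handed it in at about 46 s of robot time, with no verdict reported.

- **Nut loosened:** I turned the key about 148° anticlockwise, so the nut moved at least 135° allowing for the play.
- **Bowl and bench lumps:** Both bench lumps went into the bowl. I then carried the bowl to about 73 mm in front of the pivot, inside the 55–75 mm range but near its far end. It pressed against something with up to about 29 N while being set down; the later pictures show it standing upright.
- **Pot tipped and righted:** I tipped the pot until the bar stood still under 34 N. Bar position gave a tilt of about 2.26 rad against the 2.3 stop, within my position error. Pushing it back upright, it also stopped moving under 25 N.
- **Nut tightened:** I turned the key clockwise until the torque reached about 0.33 Nm, well above the nut's 0.15 Nm. The bar slipped a little in the pads near the end, so the tight stop is judged from torque and key angle. I did not see the nut itself.
- **Key returned:** The key is in its rest, and its bar is within 0.5 px of its starting place in both cameras.

The last pictures show the pot empty and upright, four lumps in the upright bowl, no lumps on the bench and both rosettes where they were. I found two lumps in the pot and two on the bench at the start. For a while the two bench lumps looked like one because they were stacked; the final count shows all four.

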